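Swap culture dishes in a push-push incubator tray

ROBOT

A 6-joint arm with a two-finger parallel gripper is mounted at the origin on the work surface. World frame = base frame: x ahead of the robot, y to its left, z up, the work surface at z = 0. Lengths are in m, angles in degrees, forces in N, time in s.
With the tool pointing down it reaches from about 0.35 to 0.775 m from the base axis. Payload 5.5 kg.
Tool frame: the origin (TCP) lies at the very end of the fingers, on their centre line; the grasp point (between the pads) lies 19 mm behind it; z points along the fingers, y is the direction in which the jaws open and shut (so a half turn about z gives the same grasp; the last joint's range is limited). The gripper opens to 85 mm and grips with 20 to 120 N. Pads are 22 mm wide; open, the fingers measure 114 mm over their backs; the gripper's body (76 mm by 85 mm) begins 54 mm behind the grasp point. The pads swing forward as they close: fully open they stand 13 mm farther back than shut.
Start: joints at [55.886, 17.945, 2.641, 74.691, 0, 82.002], TCP at [0.253, 0.516, 0.197] pointing down, gripper open.
Joint ranges: [-158.12, 158.12], [-49.38, 96.58], [-58.88, 72.47], [-126.05, 133.96], [-84.25, 85.87], [-180, 180]. Speed limits (degrees/s): [147.25, 147.25, 180, 180, 180, 180].

INTERFACE

Orientations are given as a 3x3 rotation matrix whose columns are the frame's x, y, z axes.
In Python, from plant import * gives the robot as it stands.
- The arm moves only by the tool apply_moves, never from a script. Its argument "steps" is a list of rows, each a list of 3 entries, a list of its own where there are three numbers: the shift along the tool's x, y, z each as a share of 25 mm, from -1 to 1, then the turn, a rotation vector about the tool's x, y, z each as a share of 0.1 rad, from -1 to 1, then the closure in counts, from 0 (fully open) to 255 (shut). A call has exactly 8 rows; each row shifts and turns the commanded pose from where the row before left it, along the tool's axes as they then stand; what a row does not reach is not made up. A row lasts 1/12 s, in which the tool goes at most 41.7 mm and 7.16 degrees, less where a joint would pass 70% of its speed; a pose out of reach is approached as far as the arm can. A call with a number of a shift or a turn outside -1 to 1 is refused whole. A call with a gripper value outside its range is refused whole. The fingers move at their own pace and stop on an object; "grip_force" is the grip in N (left out, the last holds). Time passes only in rows, so rows that do not move let the fingers close, or fill a call up. It gives the time, the measured TCP pose, the force and the opening at its end, in the units of the state.
- get_obs(): the state, without advancing time (a new reading comes with each control period).
- capture(name): name is "scene" or "top"; returns (picture, depth): 400x640x3 uint8, red, green, blue; 400x640 float32, m along the optical axis (not along the pixel's ray), 0 where there is no reading.
- calibration(name): a dict with "fovy" (degrees; the focal length in pixels is half the picture's height over the tangent of half this angle, whatever the lens; pixels are square), "cx", "cy" (the principal point, pixels), "position" and "attitude" of the camera in the world. Camera axes: x right, y up, looking along -z (the intrinsics and any distortion apply to the point x, -y, -z); pixel columns grow to the right and rows downward; lengths in m; the calibration is good to about 2 mm. A picture is of the moment at which its call begins. calibration takes no time and is no camera call.
- finish_job(): hands the job in, once; it reports no verdict.
Trained networks look in the newest picture that a camera, given by its name, has taken for a name from the list of things; names that differ only in an ending like _2 or _b are one class to them, and where a whole thing is asked for, a point or a joint stands for the part that bears it (a point fixed in the world has none). Each returns a list of dicts, best first, with "confidence" (0 to 1); they miss things now and then, are a little off and sometimes report something else, mostly with a low value. They report only what shows in the picture. A call takes as long as a camera call. They do not tell look-alikes from the thing itself.
- boxes_of(camera, name): "box" ([centre column, centre row, width, height] in pixels, round what is visible of it).
- tip_of(camera, name): "location" ([column, row] in pixels: a listed point, or the origin of a listed thing).
The state is a dict: "clock": time; "joint_pos": joint angles; "joint_velocities": joint speeds; "effort": joint torques, N m; "eef_pos": TCP position; "tool_rot": TCP orientation; "wrist_force": force on the tool from outside, world axes, zero at the start; "ft_torque": the same for the moment, N m; "finger_gap": opening from 0.0 (shut) to 1.0 (fully open).
Only numpy, scipy, OpenCV 4.12 (cv2) and the standard library are available. Lean on these libraries where they do the work, as an engineer would, in place of code of your own. Each camera call takes 0.05 s, during which the arm holds its last target. There are 200 camera calls.

TASK

Press the orange pause button so that it locks down, then push the incubator's tray in once so that its latch lets go and it slides out; move every grown (spotted amber) dish from the tray to the black mat and put every fresh (plain cream) dish into the tray, all lying flat and right way up, none stacked, gripping them lightly because the thin plastic cracks. Then push the tray in until it locks shut, and last press the pause button again so that it comes back up; keep the incubator paused the whole time the tray is out, and leave everything else on the bench where it is.

Things in the scene. Friction and masses are not known exactly. Their poses are not given: they have to be found in the camera images.
- tray (a joint): incubator tray, m: about 0.001 locked shut, 0.145 fully out towards the robot (its inside then clear of the housing), -0.0105 pushed in to its end stop. Push-push latch: pushed to -0.008 or deeper and let go, a locked tray is released and springs fully out at 0.1 m/s (get out of its way); a tray that was out locks. Spring 3.6 N (out) to 5 N (in); pushing at 50 mm/s adds 2 to 4 N.
- tray_pad (a point): centre of the front face of the tray's black push pad, 80 wide, 36 high, 25 proud of the blue front panel (280 wide, 54 high, foot 9 above the table); moves with the tray. Axes: x into the incubator (push this way), y left seen from the robot, z up. The white housing (290 wide, 205 deep, 86 high) has its front 37 behind this point when locked.
- tray_floor (a point): centre of the tray's inner floor (top of the floor, 16 above the table); moves with the tray; axes as tray_pad. Inside, the tray is 135 (x) by 254 (y); the rim round the sides and back is 14 high, 4 thick, the front is the panel. Three dishes fit side by side along y, 82 mm apart.
- pause (a joint): orange push-push pause plunger on the incubator's roof, m: 0 up (running), about 0.0165 locked down (paused), 0.0275 end stop. Pressed down to 0.0250 or deeper and let go: from up it stays locked down, from locked down it comes back up; a shallower press may do nothing or leave it hanging at 0.020 (then press fully again). It takes 2.5 N at the top, 5 N at the bottom; pressing at 50 mm/s adds 1 to 3 N.
- pause_top (a point): centre of the top face of the pause plunger (36 diameter, its black collar 54 diameter); its top stands 40 above the incubator's roof when up, 24 when locked down, 13 at the end stop.
- mat_mid (a point): centre of the top face of the black counting mat, 280 (its x) by 160 (its y), 2 thick, fixed on the table.
- board_mid (a point): centre of the top face of the pale blue delivery mat on which the fresh dishes arrive, 280 (its x) by 160 (its y), 2 thick, fixed on the table.
- grown1_center (a point): centre (half-way up) of a grown dish: a closed round clear culture dish, 60 diameter, 26 high, 50 g, amber jelly with dark brown colony spots; z up. It starts in the tray inside the shut incubator (seen through its clear window). May be absent. The fingers may press on it with at most 120 N (both fingers added up) or it cracks; 20 to 30 N a finger is right.
- grown2_center (a point): centre (half-way up) of a grown dish: a closed round clear culture dish, 60 diameter, 26 high, 50 g, amber jelly with dark brown colony spots; z up. It starts in the tray inside the shut incubator (seen through its clear window). May be absent. The fingers may press on it with at most 120 N (both fingers added up) or it cracks; 20 to 30 N a finger is right.
- grown3_center (a point): centre (half-way up) of a grown dish: a closed round clear culture dish, 60 diameter, 26 high, 50 g, amber jelly with dark brown colony spots; z up. It starts in the tray inside the shut incubator (seen through its clear window). May be absent. The fingers may press on it with at most 120 N (both fingers added up) or it cracks; 20 to 30 N a finger is right.
- fresh1_center (a point): centre (half-way up) of a fresh dish: the same closed round dish, 60 diameter, 26 high, 50 g, but with plain pale cream jelly and no spots; z up. It starts on the pale blue mat. May be absent. Same limit on squeezing.
- fresh2_center (a point): centre (half-way up) of a fresh dish: the same closed round dish, 60 diameter, 26 high, 50 g, but with plain pale cream jelly and no spots; z up. It starts on the pale blue mat. May be absent. Same limit on squeezing.
- fresh3_center (a point): centre (half-way up) of a fresh dish: the same closed round dish, 60 diameter, 26 high, 50 g, but with plain pale cream jelly and no spots; z up. It starts on the pale blue mat. May be absent. Same limit on squeezing.
- marker: bystander, leave alone: pink marker pen, 120 long, 14 diameter, origin under its middle
- amber_bottle: bystander, leave alone: amber reagent bottle, 60 diameter, 120 high, origin under its middle
- counter: bystander, leave alone: steel tally counter, 50 diameter, 30 high, origin under its middle
- tip_box: bystander, leave alone: blue pipette-tip box, 120 x 85 x 65 high, origin under its middle
- wash_bottle: bystander, leave alone: white wash bottle, 72 diameter, 160 high, origin under its middle
- beaker: bystander, leave alone: glass beaker, 70 diameter, 85 high, origin under its middle
There are look-alikes about, which are no part of the job. Leave any pink or purple look-alike of the part that bears fresh3_center alone.

How it is judged (in metres and radians):
On the way, in this order (a step that is already met when the one before it is completed fails the run):
1. the pause button is locked down, let go (value of joint pause between 0.014 and 0.019 m and contact force between the fingers and pause below 0.1 N and value of joint tray below 0.004 m), for 0.3 s.
2. the tray is released and has slid out, with the incubator paused (value of joint tray above 0.12 m and value of joint pause above 0.014 m), for 0.2 s.
3. with the tray out, every grown dish lies flat on the black mat and every fresh dish flat in the tray, let go (value of joint tray above 0.11 m and x of grown1_center in the frame of mat_mid between -0.118 and 0.118 m and y of grown1_center in the frame of mat_mid between -0.058 and 0.058 m and z of grown1_center in the frame of mat_mid between 0.008 and 0.019 m and angle between each of grown1_center, grown2_center, grown3_center, fresh1_center, fresh2_center, fresh3_center's own z axis and vertical below 0.15 rad and x of grown2_center in the frame of mat_mid between -0.118 and 0.118 m and y of grown2_center in the frame of mat_mid between -0.058 and 0.058 m and z of grown2_center in the frame of mat_mid between 0.008 and 0.019 m and x of grown3_center in the frame of mat_mid between -0.118 and 0.118 m and y of grown3_center in the frame of mat_mid between -0.058 and 0.058 m and z of grown3_center in the frame of mat_mid between 0.008 and 0.019 m and x of fresh1_center in the frame of tray_floor between -0.05 and 0.05 m and y of fresh1_center in the frame of tray_floor between -0.11 and 0.11 m and z of fresh1_center in the frame of tray_floor between 0.008 and 0.019 m and x of fresh2_center in the frame of tray_floor between -0.05 and 0.05 m and y of fresh2_center in the frame of tray_floor between -0.11 and 0.11 m and z of fresh2_center in the frame of tray_floor between 0.008 and 0.019 m and x of fresh3_center in the frame of tray_floor between -0.05 and 0.05 m and y of fresh3_center in the frame of tray_floor between -0.11 and 0.11 m and z of fresh3_center in the frame of tray_floor between 0.008 and 0.019 m and contact force between the fingers and grown1 below 0.1 N and contact force between the fingers and grown2 below 0.1 N and contact force between the fingers and grown3 below 0.1 N and contact force between the fingers and fresh1 below 0.1 N and contact force between the fingers and fresh2 below 0.1 N and contact force between the fingers and fresh3 below 0.1 N), for 0.2 s.
4. the tray is pushed in and locked shut, let go, with the incubator still paused (value of joint tray between -0.003 and 0.004 m and contact force between the fingers and tray below 0.1 N and value of joint pause above 0.014 m), for 0.5 s.
At the end, for the whole second after the job is handed in: tray locked shut (-3 to +4 mm), pause button up (within 3 mm), every grown dish on the black mat (centre within 118 mm along and 58 mm across of its middle), every fresh dish in the tray; all flat (under 0.15 rad), right way up, unstacked, let go, at rest (value of joint tray between -0.003 and 0.004 m and contact force between the fingers and tray below 0.1 N and value of joint pause between -0.003 and 0.003 m and x of grown1_center in the frame of mat_mid between -0.118 and 0.118 m and y of grown1_center in the frame of mat_mid between -0.058 and 0.058 m and z of grown1_center in the frame of mat_mid between 0.008 and 0.019 m and angle between each of grown1_center, grown2_center, grown3_center, fresh1_center, fresh2_center, fresh3_center's own z axis and vertical below 0.15 rad and x of grown2_center in the frame of mat_mid between -0.118 and 0.118 m and y of grown2_center in the frame of mat_mid between -0.058 and 0.058 m and z of grown2_center in the frame of mat_mid between 0.008 and 0.019 m and x of grown3_center in the frame of mat_mid between -0.118 and 0.118 m and y of grown3_center in the frame of mat_mid between -0.058 and 0.058 m and z of grown3_center in the frame of mat_mid between 0.008 and 0.019 m and x of fresh1_center in the frame of tray_floor between -0.05 and 0.05 m and y of fresh1_center in the frame of tray_floor between -0.11 and 0.11 m and z of fresh1_center in the frame of tray_floor between 0.008 and 0.019 m and x of fresh2_center in the frame of tray_floor between -0.05 and 0.05 m and y of fresh2_center in the frame of tray_floor between -0.11 and 0.11 m and z of fresh2_center in the frame of tray_floor between 0.008 and 0.019 m and x of fresh3_center in the frame of tray_floor between -0.05 and 0.05 m and y of fresh3_center in the frame of tray_floor between -0.11 and 0.11 m and z of fresh3_center in the frame of tray_floor between 0.008 and 0.019 m and contact force between the fingers and grown1 below 0.1 N and contact force between the fingers and grown2 below 0.1 N and contact force between the fingers and grown3 below 0.1 N and contact force between the fingers and fresh1 below 0.1 N and contact force between the fingers and fresh2 below 0.1 N and contact force between the fingers and fresh3 below 0.1 N and linear speed of each of grown1, grown2, grown3, fresh1, fresh2, fresh3 below 0.02 m/s); the robot touches nothing.
It fails at once if the tray is out while the incubator is not paused (value of joint tray above 0.02 m and value of joint pause below 0.012 m).
It fails at once if a dish is squeezed with more than 120 N, both fingers added up (contact force between the fingers and grown1 above 120 N or contact force between the fingers and grown2 above 120 N or contact force between the fingers and grown3 above 120 N or contact force between the fingers and fresh1 above 120 N or contact force between the fingers and fresh2 above 120 N or contact force between the fingers and fresh3 above 120 N).
It fails at once if another thing on the bench is moved more than 5 cm (distance of any of marker, amber_bottle, counter, tip_box, wash_bottle, beaker from where it was at the start of the episode above 0.05 m).
Of grown1, grown2, grown3 only 2 to 3 are there at a start; the rules pass over those that are not, and their reading is None.
Of fresh1, fresh2, fresh3 only 2 to 3 are there at a start; the rules pass over those that are not, and their reading is None.
At some moment in a run one of fresh1, fresh2, fresh3 may be knocked a few centimetres aside while the robot is not near it.
Once in a run the grip may slacken for a moment while it holds something.
It also fails if it takes over 210 s, if anything falls off the work surface, if the arm or the gripper's body presses on something with over 40 N, if the wrist force passes 120 N, or if a joint passes its speed limit or range.

## Working session

There is one attempt and no reset: what is moved stays moved. The work goes in short steps, Python scripts to look and compute and a tool call to move; the robot and the scene stay as the last step left them, time stands still between calls to the robot, and variables do not carry over. Pictures are saved under pics/ and viewed, about 12 in all and at most 16, crops included, and the job is handed in when it is done.

Besides the shell and the picture viewer there is one more tool, called after ">>>" by a JSON object that holds its "name" and its "arguments", one argument or row to a line. apply_moves: Moves the arm, as the interface text tells. Shift numbers are shares of 25 mm and turn numbers shares of 0.1 rad, none past 1 either way. Its arguments: {"type":"object","properties":{"steps":{"type":"array"},"grip_force":{"type":"number"}},"required":["steps"]}

```bash
mkdir -p pics; cat > h.py <<'E'
from plant import *
import numpy as np, cv2
def K(n):
    c=calibration(n); f=200/np.tan(np.radians(c["fovy"])/2); return c,f
def shoot(n,save=None):
    p,d=capture(n)
    if save: cv2.imwrite("pics/"+save,cv2.cvtColor(p,cv2.COLOR_RGB2BGR))
    return p,d
def ray(n,u,v):
    c,f=K(n); r=np.array([(u-c["cx"])/f,-(v-c["cy"])/f,-1.0]); return np.array(c["position"]),np.array(c["attitude"])@r
def at_z(n,u,v,z):
    o,r=ray(n,u,v); return o+r*(z-o[2])/r[2]
def at_d(n,u,v,d,w=2):
    u0,v0=int(round(u)),int(round(v)); q=d[max(0,v0-w):v0+w+1,max(0,u0-w):u0+w+1]; q=q[q>0]
    o,r=ray(n,u,v); return o+r*np.median(q) if len(q) else None
E
python3 - <<'E'
from h import *
np.set_printoptions(precision=4,suppress=True)
o=get_obs(); print({k:np.round(v,3).tolist() for k,v in o.items()})
for n in("top","scene"):
    print(calibration(n)); p,d=shoot(n,n+"0.png")
    for t in("tray_pad","tray_floor","pause_top","mat_mid","board_mid","grown1_center","fresh1_center","marker","amber_bottle","counter","tip_box","wash_bottle","beaker"):
        for r in tip_of(n,t)[:5]:
            u,v=r["location"]; q=at_d(n,u,v,d); print(n,t,np.round([u,v],1),round(r["confidence"],2),q)
E
```

```text
{'clock': 0.0, 'joint_pos': [55.887, 17.99, 2.576, 74.692, -0.001, 82.005], 'joint_velocities': [-0.067, -0.046, 0.11, 0.001, 0.039, 0.057], 'effort': [-0.001, -48.063, 29.853, 0.019, -0.0, 0.0], 'eef_pos': [0.253, 0.516, 0.196], 'tool_rot': [[-0.898, 0.44, -0.001], [0.44, 0.898, -0.002], [0.0, -0.002, -1.0]], 'wrist_force': [0.454, -0.589, -0.196], 'ft_torque': [-0.034, -0.03, 0.046], 'finger_gap': 0.998}
{'fovy': 56.42046459185191, 'cx': 319.23512330152255, 'cy': 195.30248935111948, 'position': array([ 0.3904, -0.0084,  1.2083]), 'attitude': array([[-0.016 ,  0.988 , -0.1538],
       [-0.9998, -0.0139,  0.0149],
       [ 0.0126,  0.154 ,  0.988 ]])}
top tray_pad [316.8 187.4] 0.87 [ 0.5946 -0.0185  0.0582]
top pause_top [351.5 148.6] 0.67 [ 0.6989 -0.1236  0.1272]
top pause_top [212.1 215.1] 0.53 [0.5183 0.3214 0.0012]
top mat_mid [212.8 214.6] 0.98 [0.5197 0.3188 0.0028]
top board_mid [407.5 214.2] 0.91 [ 0.5092 -0.3067  0.0276]
top board_mid [278.7 255.6] 0.62 [0.3854 0.1049 0.012 ]
top grown1_center [315.3 188.8] 0.37 [ 0.5942 -0.0138  0.035 ]
top fresh1_center [410.4 243.7] 0.5
[... 882 characters left out ...]
13.  264.6] 0.72 [0.5177 0.3197 0.0018]
scene board_mid [272.6 158.5] 0.6 [ 0.5223 -0.2954  0.0259]
scene fresh1_center [315.6 211.2] 0.71 [ 0.5965 -0.0155  0.0535]
scene fresh1_center [294.  141.3] 0.53 [ 0.4136 -0.2947  0.0264]
scene marker [382.6 198. ] 0.6 [0.385  0.0976 0.0052]
scene amber_bottle [490.8 270.2] 0.93 [0.4053 0.5097 0.0514]
scene counter [328.5 161. ] 0.7 [ 0.4003 -0.1359  0.0287]
scene tip_box [445.6 333.2] 0.92 [0.6548 0.5127 0.0649]
scene wash_bottle [222.7 143.6] 0.89 [ 0.6037 -0.4666  0.0471]
scene wash_bottle [275.5 154.5] 0.46 [ 0.5026 -0.3008  0.0262]
scene beaker [257.  122.5] 0.74 [ 0.4362 -0.471   0.0219]
scene beaker [314.5 210. ] 0.32 [ 0.5967 -0.02    0.0562]
```

View pics/top0.png

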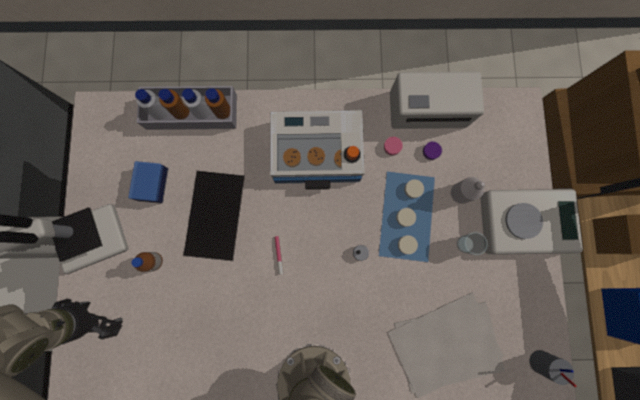

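View pics/scene0.png

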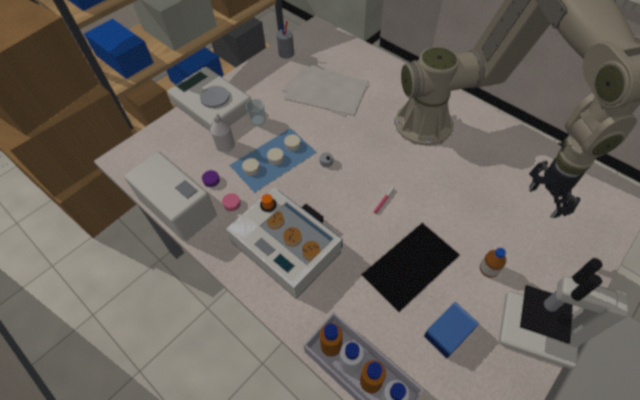

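Three grown dishes show through the window at about (291,157), (316,157) and (340,157) in the top picture. Three cream fresh dishes are on the blue mat at (414,188), (406,217) and (409,245). The pink (393,146) and purple (432,151) look-alikes stand off the mat and are left alone. The orange plunger is at (352,153). Next I measure from depth.

```bash
cat >> h.py <<'E'
def cloud(n,d):
    c,f=K(n); v,u=np.mgrid[0:400,0:640]; r=np.stack([(u-c["cx"])/f,-(v-c["cy"])/f,-np.ones_like(u,float)],-1)
    P=np.array(c["position"])+(r*d[...,None])@np.array(c["attitude"]).T; P[d<=0]=np.nan; return P
def rect(P,m):
    q=P[m][:,:2].astype(np.float32); (c,s,a)=cv2.minAreaRect(q); return np.round(c,4),np.round(s,4),round(a,2),len(q),np.round(np.median(P[m][:,2]),4)
def blobs(P,m,mn=15):
    k,l,s,_=cv2.connectedComponentsWithStats(m.astype(np.uint8)); out=[]
    for i in range(1,k):
        if s[i,4]>=mn:
            q=P[l==i][:,:2].astype(np.float32); c,r=cv2.minEnclosingCircle(q); out.append((np.round(c,4),np.round(q.mean(0),4),round(r,4),len(q),np.round(np.nanmedian(P[l==i][:,2]),4)))
    return out
def region(P,x0,x1,y0,y1,z0,z1):
    return (P[...,0]>x0)&(P[...,0]<x1)&(P[...,1]>y0)&(P[...,1]<y1)&(P[...,2]>z0)&(P[...,2]<z1)
E
python3 - <<'E'
from h import *
for n in("top","scene"):
    p,d=shoot(n); P=cloud(n,d); h=cv2.cvtColor(p,cv2.COLOR_RGB2HSV).astype(int)
    print(n)
    print("board dishes",blobs(P,region(P,.35,.68,-.42,-.2,.018,.035)))
    print("roof",rect(P,region(P,.5,1,-.25,.25,.078,.1)))
    org=(h[...,0]<14)&(h[...,1]>170)&(h[...,2]>110)
    print("pause",blobs(P,region(P,.6,.8,-.25,0,.1,.15)&org,8),blobs(P,region(P,.6,.8,-.25,0,.105,.15),8))
    print("mat",rect(P,(h[...,2]<45)&region(P,.35,.7,.2,.45,-.01,.012)))
    print("board",rect(P,(h[...,0]>95)&(h[...,0]<125)&(h[...,1]>70)&region(P,.35,.7,-.45,-.18,-.01,.012)))
    print("marker",rect(P,(h[...,0]>160)&(h[...,1]>90)&region(P,.3,.5,0,.2,0,.03)))
    print("padpts",rect(P,(h[...,2]<50)&region(P,.5,.65,-.12,.1,.02,.08)))
    print("panel blue",rect(P,(h[...,0]>95)&(h[...,0]<125)&(h[...,1]>110)&region(P,.5,.7,-.25,.2,.02,.08)))
    if n=="top":
        dish=(h[...,0]<22)&(h[...,1]>90); print("grown",blobs(P,dish&region(P,.6,.8,-.2,.2,-.1,.1),20))
    im=cv2.cvtColor(p,cv2.COLOR_RGB2BGR)
    if n=="top": cv2.imwrite("pics/c1.png",cv2.resize(im[95:265,260:480],None,fx=3.6,fy=3.5,interpolation=cv2.INTER_CUBIC))
E
```

```text
top
board dishes [(array([ 0.5934, -0.3342]), array([ 0.5921, -0.3334], dtype=float32), 0.0305, 273, np.float64(0.0278)), (array([ 0.5006, -0.3035]), array([ 0.5004, -0.3021], dtype=float32), 0.0305, 286, np.float64(0.0277)), (array([ 0.4135, -0.3038]), array([ 0.413, -0.303], dtype=float32), 0.03, 294, np.float64(0.0275))]
roof (array([ 0.7332, -0.0213]), array([0.2057, 0.2879]), 0.29, 5755, np.float64(0.0863))
pause [(array([ 0.6911, -0.1271]), array([ 0.6904, -0.127 ], dtype=float32), 0.0168, 93, np.float64(0.1268))] [(array([ 0.691 , -0.1278]), array([ 0.6891, -0.127 ], dtype=float32), 0.0178, 126, np.float64(0.126))]
mat (array([0.5199, 0.3157]), array([0.156 , 0.2741]), 83.04, 3998, np.float64(0.0025))
board (array([ 0.5075, -0.3103]), array([0.157 , 0.2759]), 82.24, 2969, np.float64(0.0027))
marker (array([0.409 , 0.1088]), array([0.0761, 0.0114]), 6.53, 89, np.float64(0.0129))
padpts (array([ 0.606 , -0.0093]), array([0.0266, 0.2168]), 0.07, 276, np.float64(0.0588))
panel blue (array([ 0.6235, -0.0195]), array([0.0112, 0.2694]), 0.04, 273, np.float64(0.0632))
grown [(array([ 
[... 784 characters left out ...]
46]), 0.49, 5660, np.float64(0.0852))
pause [(array([ 0.6964, -0.1259]), array([ 0.6961, -0.1251], dtype=float32), 0.0175, 54, np.float64(0.1257))] [(array([ 0.6946, -0.1256]), array([ 0.6973, -0.1234], dtype=float32), 0.0193, 124, np.float64(0.1247))]
mat (array([0.5211, 0.3135]), array([0.1544, 0.2745]), 83.23, 3977, np.float64(0.0015))
board (array([ 0.5095, -0.3125]), array([0.1618, 0.2751]), 82.73, 1647, np.float64(0.0016))
marker (array([0.4101, 0.1068]), array([0.0808, 0.0135]), 6.68, 64, np.float64(0.0115))
padpts (array([ 0.6094, -0.0172]), array([0.0764, 0.018 ]), 88.59, 105, np.float64(0.0598))
panel blue (array([0., 0.]), array([0., 0.]), 0.0, 0, np.float64(nan))
  return _methods._mean(a, axis=axis, dtype=dtype,
  ret = ret.dtype.type(ret / rcount)
```

View pics/c1.png

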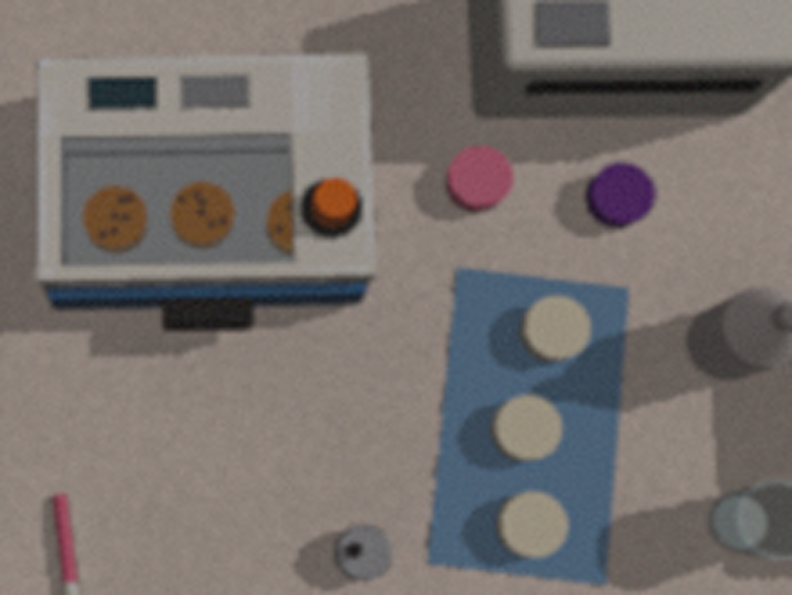

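Yaw of the incubator is about 0, with the pad front at x≈0.595, y≈-0.02, and the plunger at (0.693,-0.127,0.126). I turn the jaws to 37° off x, which suits every grasp, then travel above the plunger with the fingers shut.

>>> {"name": "apply_moves", "arguments": {
  "steps": [
    [[0, 0, 0], [0, 0, 0.944], 255],
    [[0, 0, 0], [0, 0, 0.944], 255],
    [[0, 0, 0], [0, 0, 0.944], 255],
    [[0, 0, 0], [0, 0, 0.944], 255],
    [[0, 0, 0], [0, 0, 0.944], 255],
    [[-0.4, -0.02, 0], [0, 0, 0], 255],
    [[-0.89, -0.04, -0.03], [0, 0, 0], 255],
    [[-0.89, -0.04, -0.03], [0, 0, 0], 255]
  ],
  "grip_force": 25
}}

```text
clock: 2.17
eef_pos: [0.284, 0.4705, 0.1985]
tool_rot: [[-0.603, 0.797, 0.0], [0.797, 0.603, -0.0], [-0.0, -0.0, -1.0]]
wrist_force: [-0.3, -0.4, 0.6]
finger_gap: 0.001
```

>>> {"name": "apply_moves", "arguments": {
  "steps": [
    [[-0.89, -0.04, -0.03], [0, 0, 0], 255],
    [[-0.89, -0.04, -0.03], [0, 0, 0], 255],
    [[-0.89, -0.04, -0.03], [0, 0, 0], 255],
    [[-0.89, -0.04, -0.03], [0, 0, 0], 255],
    [[-0.89, -0.04, -0.03], [0, 0, 0], 255],
    [[-0.89, -0.04, -0.03], [0, 0, 0], 255],
    [[-0.89, -0.04, -0.03], [0, 0, 0], 255],
    [[-0.89, -0.04, -0.03], [0, 0, 0], 255]
  ]
}}

```text
clock: 2.83
eef_pos: [0.3847, 0.3224, 0.2049]
tool_rot: [[-0.602, 0.799, 0.0], [0.799, 0.602, -0.0], [-0.0, 0.0, -1.0]]
wrist_force: [0.4, 0.4, 0.6]
finger_gap: 0.002
```

>>> {"name": "apply_moves", "arguments": {
  "steps": [
    [[-0.89, -0.04, -0.03], [0, 0, 0], 255],
    [[-0.89, -0.04, -0.03], [0, 0, 0], 255],
    [[-0.89, -0.04, -0.03], [0, 0, 0], 255],
    [[-0.89, -0.04, -0.03], [0, 0, 0], 255],
    [[-0.89, -0.04, -0.03], [0, 0, 0], 255],
    [[-0.89, -0.04, -0.03], [0, 0, 0], 255],
    [[-0.89, -0.04, -0.03], [0, 0, 0], 255],
    [[-0.89, -0.04, -0.03], [0, 0, 0], 255]
  ]
}}

```text
clock: 3.5
eef_pos: [0.4848, 0.1751, 0.2109]
tool_rot: [[-0.602, 0.799, 0.0], [0.799, 0.602, -0.0], [-0.0, 0.0, -1.0]]
wrist_force: [0.4, -0.1, 0.5]
finger_gap: 0.001
```

>>> {"name": "apply_moves", "arguments": {
  "steps": [
    [[-0.89, -0.04, -0.03], [0, 0, 0], 255],
    [[-0.89, -0.04, -0.03], [0, 0, 0], 255],
    [[-0.89, -0.04, -0.03], [0, 0, 0], 255],
    [[-0.89, -0.04, -0.03], [0, 0, 0], 255],
    [[-0.89, -0.04, -0.03], [0, 0, 0], 255],
    [[-0.89, -0.04, -0.03], [0, 0, 0], 255],
    [[-0.89, -0.04, -0.03], [0, 0, 0], 255],
    [[-0.89, -0.04, -0.03], [0, 0, 0], 255]
  ]
}}

```text
clock: 4.17
eef_pos: [0.585, 0.0278, 0.2168]
tool_rot: [[-0.602, 0.799, 0.0], [0.799, 0.602, -0.0], [-0.0, -0.0, -1.0]]
wrist_force: [0.2, -0.1, 0.5]
finger_gap: -0.001
```

>>> {"name": "apply_moves", "arguments": {
  "steps": [
    [[-0.89, -0.04, 0], [0, 0, 0], 255],
    [[-0.89, -0.04, 0], [0, 0, 0], 255],
    [[-0.89, -0.04, 0], [0, 0, 0], 255],
    [[-0.89, -0.04, 0], [0, 0, 0], 255],
    [[-0.89, -0.04, 0], [0, 0, 0], 255],
    [[-0.89, -0.04, 0], [0, 0, 0], 255],
    [[-0.89, -0.04, 0], [0, 0, 0], 255],
    [[0, 0, 0], [0, 0, 0], 255]
  ]
}}

```text
clock: 4.83
eef_pos: [0.6738, -0.1038, 0.2155]
tool_rot: [[-0.599, 0.801, 0.0], [0.801, 0.599, -0.001], [-0.001, -0.001, -1.0]]
wrist_force: [-0.4, 1.1, -0.1]
finger_gap: -0.001
```

>>> {"name": "apply_moves", "arguments": {
  "steps": [
    [[-0.6, 0.03, 0.3], [0, 0, 0], 255],
    [[-0.6, 0.03, 0.3], [0, 0, 0], 255],
    [[0, 0, 0.8], [0, 0, 0], 255],
    [[0, 0, 0.8], [0, 0, 0], 255],
    [[0, 0, 0.8], [0, 0, 0], 255],
    [[0, 0, 0.36], [0, 0, 0], 255],
    [[0, 0, 0], [0, 0, 0], 255],
    [[0, 0, 0], [0, 0, 0], 255]
  ]
}}

```text
clock: 5.5
eef_pos: [0.6912, -0.1224, 0.1328]
tool_rot: [[-0.6, 0.8, -0.001], [0.8, 0.6, 0.0], [0.001, -0.0, -1.0]]
wrist_force: [-0.1, -0.4, -0.5]
finger_gap: -0.0
```

>>> {"name": "apply_moves", "arguments": {
  "steps": [
    [[0, 0, 0.15], [0, 0, 0], 255],
    [[0, 0, 0.15], [0, 0, 0], 255],
    [[0, 0, 0.15], [0, 0, 0], 255],
    [[0, 0, 0.15], [0, 0, 0], 255],
    [[0, 0, 0.15], [0, 0, 0], 255],
    [[0, 0, 0.15], [0, 0, 0], 255],
    [[0, 0, 0.15], [0, 0, 0], 255],
    [[0, 0, 0.1], [0, 0, 0], 255]
  ]
}}

```text
clock: 6.17
eef_pos: [0.6915, -0.1224, 0.1032]
tool_rot: [[-0.6, 0.8, -0.001], [0.8, 0.6, 0.0], [0.001, -0.0, -1.0]]
wrist_force: [0.8, 0.5, 0.7]
finger_gap: -0.002
```

```bash
python3 - <<'E'
from h import *
p,d=shoot("scene"); im=cv2.cvtColor(p,cv2.COLOR_RGB2BGR)
cv2.imwrite("pics/c2.png",cv2.resize(im[120:270,200:360],None,fx=5,fy=4,interpolation=cv2.INTER_CUBIC))
o=get_obs(); print(o["wrist_force"],o["eef_pos"])
E
```

```text
[-0.48468507 -0.14918615 -0.03569477] [ 0.69127838 -0.12233061  0.1027405 ]
```

View pics/c2.png

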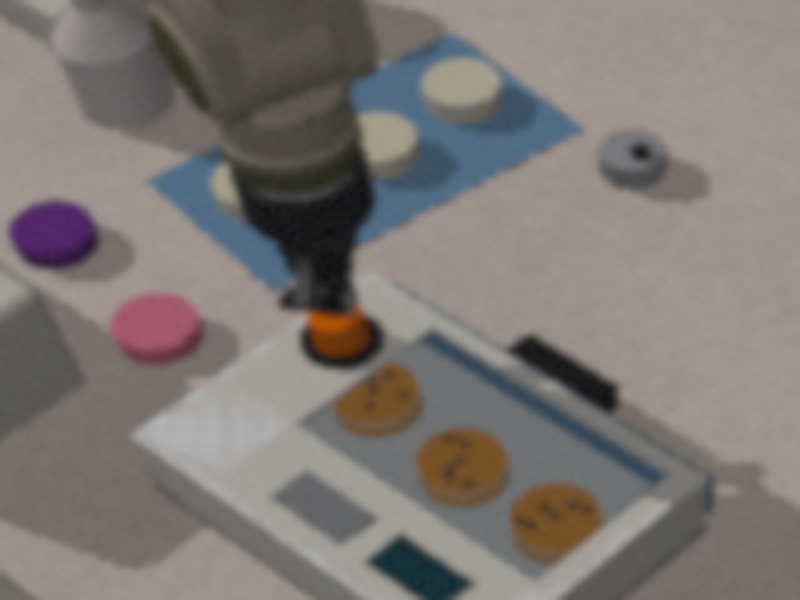

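The scene crop shows the finger tips just above or behind the orange plunger (crop 335,325), which still looks up, with no force. I check the real tip height by depth.

```bash
python3 - <<'E'
from h import *
p,d=shoot("scene"); P=cloud("scene",d)
for v in range(184,208,2): print(v,[tuple(np.round(P[v,u]*1000).astype(int).tolist())+(p[v,u].tolist(),) for u in (262,266,270)])
o=get_obs(); print(np.mean([get_obs()["wrist_force"] for i in range(5)],0))
E
```

```text
184 [(718, -97, 254, [27, 26, 28]), (702, -101, 234, [25, 25, 25]), (681, -113, 201, [95, 88, 85])]
186 [(722, -92, 253, [35, 35, 36]), (704, -100, 227, [23, 26, 26]), (686, -107, 202, [90, 84, 81])]
188 [(724, -92, 246, [41, 39, 41]), (705, -102, 216, [15, 14, 19]), (683, -115, 181, [109, 104, 99])]
190 [(724, -94, 234, [49, 48, 49]), (698, -115, 186, [21, 23, 26]), (684, -115, 171, [107, 104, 101])]
192 [(729, -89, 234, [52, 53, 54]), (706, -105, 194, [28, 29, 30]), (687, -113, 166, [85, 83, 80])]
194 [(731, -88, 228, [47, 49, 50]), (718, -88, 214, [19, 16, 23]), (690, -111, 161, [80, 78, 75])]
196 [(736, -82, 229, [55, 46, 45]), (721, -86, 208, [21, 20, 22]), (691, -110, 152, [88, 70, 63])]
198 [(704, -137, 129, [141, 80, 42]), (703, -117, 148, [89, 47, 23]), (692, -112, 141, [105, 69, 48])]
200 [(706, -135, 123, [167, 89, 36]), (699, -124, 126, [165, 79, 10]), (693, -113, 129, [124, 64, 16])]
202 [(713, -128, 127, [121, 62, 15]), (704, -120, 124, [156, 76, 10]), (695, -112, 123, [110, 55, 11])]
204 [(710, -136, 104, [89, 47, 20]), (707, -118, 119, [114, 58, 10]), (697, -111, 115, [102, 49, 10])]
206 [(711, -137, 93, [65, 39, 24]), (707, -120, 106, [109, 53, 10]), (700, -110, 107, [101, 51, 16])]
[-0.29698938 -0.28850395 -0.1075307 ]
```

The depth shows the plunger still at about 126 mm and the tips above it, so the real tips are higher than the stated TCP. I descend slowly and watch the force.

>>> {"name": "apply_moves", "arguments": {
  "steps": [
    [[0, 0, 0.08], [0, 0, 0], 255],
    [[0, 0, 0.08], [0, 0, 0], 255],
    [[0, 0, 0.08], [0, 0, 0], 255],
    [[0, 0, 0.08], [0, 0, 0], 255],
    [[0, 0, 0.08], [0, 0, 0], 255],
    [[0, 0, 0], [0, 0, 0], 255],
    [[0, 0, 0], [0, 0, 0], 255],
    [[0, 0, 0], [0, 0, 0], 255]
  ]
}}

```text
clock: 6.93
eef_pos: [0.6918, -0.1225, 0.094]
tool_rot: [[-0.6, 0.8, 0.0], [0.8, 0.6, 0.0], [0.0, 0.0, -1.0]]
wrist_force: [-0.4, 0.7, 0.4]
finger_gap: 0.0
```

```bash
python3 - <<'E'
from h import *
for n in("scene","top"):
    p,d=shoot(n); P=cloud(n,d); h=cv2.cvtColor(p,cv2.COLOR_RGB2HSV).astype(int)
    org=(h[...,0]<14)&(h[...,1]>170)&(h[...,2]>90); m=region(P,.6,.8,-.25,0,.08,.15)&org
    print(n,m.sum(),np.percentile(P[m][:,2],[5,50,95]) if m.sum() else "")
o=get_obs(); print(o["wrist_force"],o["eef_pos"],o["joint_pos"],o["finger_gap"])
E
```

```text
scene 55 [0.10360613 0.12008567 0.12771163]
top 0 
[-0.53525756 -0.27584081 -0.19860637] [ 0.69189271 -0.12249281  0.09409688] [-1.65788364e+01  3.46485252e+01  1.42169098e+01  6.95508917e+01
  3.46604179e-03  3.65778946e+01] -6.49710267404573e-05
```

>>> {"name": "apply_moves", "arguments": {
  "steps": [
    [[0, 0, 0.1], [0, 0, 0], 255],
    [[0, 0, 0.1], [0, 0, 0], 255],
    [[0, 0, 0.1], [0, 0, 0], 255],
    [[0, 0, 0], [0, 0, 0], 255],
    [[0, 0, 0], [0, 0, 0], 255],
    [[0, 0, 0], [0, 0, 0], 255],
    [[0, 0, 0], [0, 0, 0], 255],
    [[0, 0, 0], [0, 0, 0], 255]
  ]
}}

```text
clock: 7.7
eef_pos: [0.6922, -0.1226, 0.0867]
tool_rot: [[-0.6, 0.8, 0.001], [0.8, 0.6, -0.0], [-0.001, 0.001, -1.0]]
wrist_force: [1.5, -1.1, 3.1]
finger_gap: 0.002
```

```bash
python3 - <<'E'
from h import *
p,d=shoot("scene"); P=cloud("scene",d)
im=cv2.cvtColor(p,cv2.COLOR_RGB2BGR)
cv2.imwrite("pics/c3.png",cv2.resize(im[170:220,240:300],None,fx=12,fy=12,interpolation=cv2.INTER_CUBIC))
o=get_obs(); print(o["wrist_force"],o["eef_pos"])
E
```

```text
[1.62564966 0.57335484 2.78087815] [ 0.69215571 -0.12261505  0.08672566]
```

View pics/c3.png

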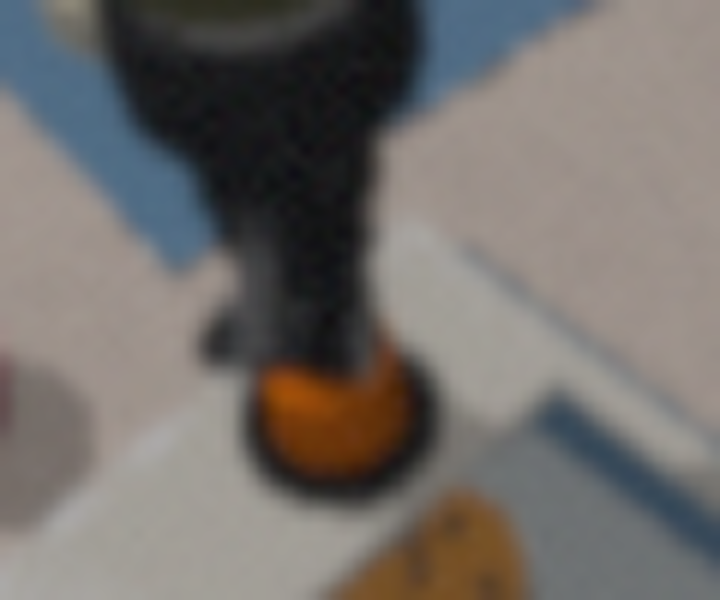

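Contact force has appeared, 3 N at a TCP reading of about 0.087. I press on in small steps until the stop.

>>> {"name": "apply_moves", "arguments": {
  "steps": [
    [[0, 0, 0.1], [0, 0, 0], 255],
    [[0, 0, 0.1], [0, 0, 0], 255],
    [[0, 0, 0.1], [0, 0, 0], 255],
    [[0, 0, 0.1], [0, 0, 0], 255],
    [[0, 0, 0.1], [0, 0, 0], 255],
    [[0, 0, 0.1], [0, 0, 0], 255],
    [[0, 0, 0], [0, 0, 0], 255],
    [[0, 0, 0], [0, 0, 0], 255]
  ]
}}

```text
clock: 8.42
eef_pos: [0.692, -0.1225, 0.0713]
tool_rot: [[-0.6, 0.8, 0.0], [0.8, 0.6, 0.0], [-0.0, 0.0, -1.0]]
wrist_force: [2.4, -0.1, 4.0]
finger_gap: 0.002
```

```bash
python3 - <<'E'
from h import *
p,d=shoot("scene"); P=cloud("scene",d)
im=cv2.cvtColor(p,cv2.COLOR_RGB2BGR)
h=cv2.cvtColor(p,cv2.COLOR_RGB2HSV).astype(int)
org=(h[...,0]<14)&(h[...,1]>170)&(h[...,2]>90); m=region(P,.6,.8,-.25,0,.08,.15)&org
print(m.sum(),np.percentile(P[m][:,2],[5,50,95]))
dk=(h[...,2]<60)&region(P,.6,.78,-.2,-.05,.1,.3)&~org; print("tip low",np.sort(P[dk][:,2])[:12])
o=get_obs(); print(o["wrist_force"],o["eef_pos"])
E
```

```text
24 [0.09792929 0.10297438 0.10944439]
tip low [0.12029693 0.12388335 0.1283573  0.13235401 0.14804378 0.15145921
 0.15368538 0.15422895 0.15437003 0.15460327 0.15567022 0.1561965 ]
[ 2.9154963  -0.69313788  4.05901274] [ 0.69198763 -0.12255018  0.07143747]
```

>>> {"name": "apply_moves", "arguments": {
  "steps": [
    [[0, 0, 0.1], [0, 0, 0], 255],
    [[0, 0, 0.1], [0, 0, 0], 255],
    [[0, 0, 0.1], [0, 0, 0], 255],
    [[0, 0, 0.08], [0, 0, 0], 255],
    [[0, 0, 0], [0, 0, 0], 255],
    [[0, 0, 0], [0, 0, 0], 255],
    [[0, 0, 0], [0, 0, 0], 255],
    [[0, 0, 0], [0, 0, 0], 255]
  ]
}}

```text
clock: 9.13
eef_pos: [0.6922, -0.1226, 0.0644]
tool_rot: [[-0.6, 0.8, 0.002], [0.8, 0.6, -0.001], [-0.002, 0.001, -1.0]]
wrist_force: [-1.7, 0.1, 13.4]
finger_gap: 0.001
```

>>> {"name": "apply_moves", "arguments": {
  "steps": [
    [[0, 0, 0.04], [0, 0, 0], 255],
    [[0, 0, 0], [0, 0, 0], 255],
    [[0, 0, 0], [0, 0, 0], 255],
    [[0, 0, 0], [0, 0, 0], 255],
    [[0, 0, 0], [0, 0, 0], 255],
    [[0, 0, 0], [0, 0, 0], 255],
    [[0, 0, 0], [0, 0, 0], 255],
    [[0, 0, 0], [0, 0, 0], 255]
  ]
}}

```text
clock: 9.8
eef_pos: [0.6922, -0.1225, 0.0643]
tool_rot: [[-0.6, 0.8, 0.003], [0.8, 0.6, -0.001], [-0.002, 0.002, -1.0]]
wrist_force: [-2.2, -0.0, 18.1]
finger_gap: -0.001
```

End stop reached (18 N). So the true tip height is the reading plus about 34.5 mm. I let go, then measure the tip with the cameras in case x and y are off too.

>>> {"name": "apply_moves", "arguments": {
  "steps": [
    [[0, 0, -0.3], [0, 0, 0], 255],
    [[0, 0, -0.3], [0, 0, 0], 255],
    [[0, 0, -0.6], [0, 0, 0], 255],
    [[0, 0, -0.8], [0, 0, 0], 255],
    [[0, 0, -0.8], [0, 0, 0], 255],
    [[0, 0, -0.8], [0, 0, 0], 255],
    [[0, 0, 0], [0, 0, 0], 255],
    [[0, 0, 0], [0, 0, 0], 255]
  ]
}}

```text
clock: 10.47
eef_pos: [0.6916, -0.1224, 0.1512]
tool_rot: [[-0.6, 0.8, -0.0], [0.8, 0.6, 0.0], [0.0, -0.0, -1.0]]
wrist_force: [0.2, 0.2, -0.2]
finger_gap: 0.001
```

>>> {"name": "apply_moves", "arguments": {
  "steps": [
    [[0.6, -0.8, 0], [0, 0, 0], 255],
    [[0.6, -0.8, 0], [0, 0, 0], 255],
    [[0.6, -0.8, 0], [0, 0, 0], 255],
    [[0.6, -0.8, 0], [0, 0, 0], 255],
    [[0.6, -0.8, 0], [0, 0, 0], 255],
    [[0.6, -0.8, 0], [0, 0, 0], 255],
    [[0, 0, 0], [0, 0, 0], 255],
    [[0, 0, 0], [0, 0, 0], 255]
  ]
}}

```text
clock: 11.13
eef_pos: [0.5393, -0.1218, 0.1494]
tool_rot: [[-0.599, 0.801, -0.004], [0.801, 0.599, 0.001], [0.003, -0.002, -1.0]]
wrist_force: [0.3, -0.7, 0.1]
finger_gap: 0.001
```

```bash
python3 - <<'E'
from h import *
ims=[]
for n in("top","scene"):
    p,d=shoot(n); P=cloud(n,d); im=cv2.cvtColor(p,cv2.COLOR_RGB2BGR); h=cv2.cvtColor(p,cv2.COLOR_RGB2HSV).astype(int)
    e=np.array(get_obs()["eef_pos"]); c,f=K(n)
    def pj(X):
        q=np.array(c["attitude"]).T@(X-np.array(c["position"])); return c["cx"]+f*q[0]/-q[2], c["cy"]-f*q[1]/-q[2]
    u,v=pj(e); u2,v2=pj(e+[0,0,.0345]); print(n,e,(u,v),(u2,v2))
    org=(h[...,0]<14)&(h[...,1]>170)&(h[...,2]>90); m=region(P,.64,.74,-.2,-.05,.08,.15)&org
    print(m.sum(),np.percentile(P[m][:,2],[5,50,95]) if m.sum() else "")
    big=cv2.resize(im,None,fx=5,fy=5,interpolation=cv2.INTER_CUBIC)
    for a,b,col in((u,v,(0,255,0)),(u2,v2,(255,0,255))): cv2.drawMarker(big,(int(a*5+2),int(b*5+2)),col,cv2.MARKER_CROSS,24,2)
    a,b=int(u2*5),int(v2*5); ims.append(big[max(0,b-300):b+200,a-200:a+200])
cv2.imwrite("pics/c4.png",np.hstack(ims))
E
```

```text
top [ 0.54080327 -0.12212241  0.14977786] (np.float64(353.37329823561174), np.float64(199.76442843920748)) (np.float64(354.6518232553062), np.float64(198.00062029304317))
56 [0.09934569 0.11036618 0.11312107]
scene [ 0.54172786 -0.12234233  0.1500544 ] (np.float64(301.5470288988145), np.float64(165.16487500396303)) (np.float64(300.85506105061165), np.float64(158.25370620526002))
66 [0.10167434 0.1083674  0.11317412]
```

View pics/c4.png

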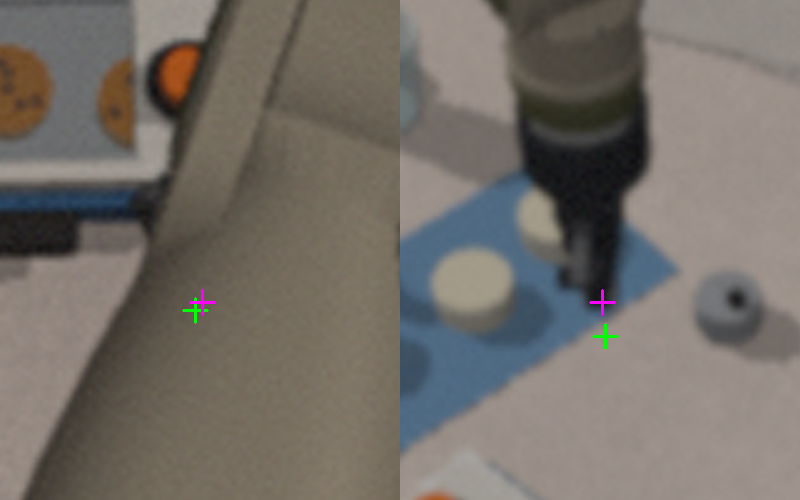

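The scene view shows the tips on the magenta mark (reading + 34.5 mm in z), with x and y right. The pause button is at 0.110, locked down. Next I move in front of the pad and lower.

>>> {"name": "apply_moves", "arguments": {
  "steps": [
    [[0.81, 0.61, 0], [0, 0, 0], 255],
    [[0.81, 0.61, 0], [0, 0, 0], 255],
    [[0.81, 0.61, 0], [0, 0, 0], 255],
    [[0.81, 0.61, 0], [0, 0, 0], 255],
    [[0, 0, 0.9], [0, 0, 0], 255],
    [[0, 0, 0.9], [0, 0, 0], 255],
    [[0, 0, 0.9], [0, 0, 0], 255],
    [[0, 0, 0.9], [0, 0, 0], 255]
  ]
}}

```text
clock: 11.9
eef_pos: [0.5431, -0.0205, 0.0595]
tool_rot: [[-0.601, 0.8, 0.0], [0.8, 0.601, 0.0], [-0.0, 0.0, -1.0]]
wrist_force: [0.1, 0.2, -0.2]
finger_gap: -0.002
```

>>> {"name": "apply_moves", "arguments": {
  "steps": [
    [[0, 0, 0.9], [0, 0, 0], 255],
    [[0, 0, 0.9], [0, 0, 0], 255],
    [[0, 0, 0.7], [0, 0, 0], 255],
    [[0, 0, 0], [0, 0, 0], 255],
    [[-0.2, 0.27, 0], [0, 0, 0], 255],
    [[-0.2, 0.27, 0], [0, 0, 0], 255],
    [[-0.2, 0.27, 0], [0, 0, 0], 255],
    [[0, 0, 0], [0, 0, 0], 255]
  ]
}}

```text
clock: 12.57
eef_pos: [0.5716, -0.0214, 0.0002]
tool_rot: [[-0.6, 0.8, 0.005], [0.8, 0.6, -0.001], [-0.004, 0.004, -1.0]]
wrist_force: [0.5, 0.0, 1.1]
finger_gap: -0.0
```

>>> {"name": "apply_moves", "arguments": {
  "steps": [
    [[-0.09, 0.12, 0], [0, 0, 0], 255],
    [[-0.09, 0.12, 0], [0, 0, 0], 255],
    [[-0.09, 0.12, 0], [0, 0, 0], 255],
    [[-0.09, 0.12, 0], [0, 0, 0], 255],
    [[0, 0, 0], [0, 0, 0], 255],
    [[0, 0, 0], [0, 0, 0], 255],
    [[0, 0, 0], [0, 0, 0], 255],
    [[0, 0, 0], [0, 0, 0], 255]
  ]
}}

```text
clock: 13.23
eef_pos: [0.581, -0.0208, -0.0017]
tool_rot: [[-0.6, 0.8, -0.002], [0.8, 0.6, 0.0], [0.001, -0.001, -1.0]]
wrist_force: [-5.1, -0.6, 3.3]
finger_gap: -0.002
```

>>> {"name": "apply_moves", "arguments": {
  "steps": [
    [[-0.09, 0.12, 0], [0, 0, 0], 255],
    [[-0.09, 0.12, 0], [0, 0, 0], 255],
    [[0, 0, 0], [0, 0, 0], 255],
    [[0, 0, 0], [0, 0, 0], 255],
    [[0, 0, 0], [0, 0, 0], 255],
    [[0, 0, 0], [0, 0, 0], 255],
    [[0, 0, 0], [0, 0, 0], 255],
    [[0, 0, 0], [0, 0, 0], 255]
  ]
}}

```text
clock: 13.9
eef_pos: [0.5884, -0.0207, -0.0018]
tool_rot: [[-0.6, 0.8, -0.002], [0.8, 0.6, 0.0], [0.001, -0.001, -1.0]]
wrist_force: [-4.8, -1.0, 2.4]
finger_gap: 0.002
```

>>> {"name": "apply_moves", "arguments": {
  "steps": [
    [[-0.09, 0.12, 0], [0, 0, 0], 255],
    [[0, 0, 0], [0, 0, 0], 255],
    [[0, 0, 0], [0, 0, 0], 255],
    [[0, 0, 0], [0, 0, 0], 255],
    [[0, 0, 0], [0, 0, 0], 255],
    [[0, 0, 0], [0, 0, 0], 255],
    [[0, 0, 0], [0, 0, 0], 255],
    [[0, 0, 0], [0, 0, 0], 255]
  ]
}}

```text
clock: 14.57
eef_pos: [0.5906, -0.0206, -0.0019]
tool_rot: [[-0.6, 0.8, -0.005], [0.8, 0.6, 0.0], [0.003, -0.004, -1.0]]
wrist_force: [-8.8, -0.6, 6.1]
finger_gap: -0.002
```

The force jump means the end stop. Retreat fast.

>>> {"name": "apply_moves", "arguments": {
  "steps": [
    [[0.6, -0.8, 0], [0, 0, 0], 255],
    [[0.6, -0.8, 0], [0, 0, 0], 255],
    [[0.6, -0.8, 0], [0, 0, 0], 255],
    [[0.6, -0.8, 0], [0, 0, 0], 255],
    [[0.6, -0.8, 0], [0, 0, 0], 255],
    [[0.6, -0.8, 0], [0, 0, 0], 255],
    [[0.6, -0.8, -0.2], [0, 0, 0], 255],
    [[0.6, -0.8, -0.5], [0, 0, 0], 255]
  ]
}}

```text
clock: 15.23
eef_pos: [0.3921, -0.0206, 0.0152]
tool_rot: [[-0.6, 0.8, -0.0], [0.8, 0.6, 0.0], [0.0, 0.0, -1.0]]
wrist_force: [-0.3, 1.0, 1.3]
finger_gap: -0.001
```

>>> {"name": "apply_moves", "arguments": {
  "steps": [
    [[0.45, 0.8, -0.7], [0, 0, 0], 0],
    [[0.45, 0.8, -0.7], [0, 0, 0], 0],
    [[0.45, 0.8, -0.7], [0, 0, 0], 0],
    [[0.45, 0.8, -0.7], [0, 0, 0], 0],
    [[0.45, 0.8, -0.7], [0, 0, 0], 0],
    [[0.45, 0.8, -0.7], [0, 0, 0], 0],
    [[0.45, 0.8, -0.7], [0, 0, 0], 0],
    [[0, 0, 0], [0, 0, 0], 0]
  ]
}}

```text
clock: 15.9
eef_pos: [0.4633, 0.1295, 0.1423]
tool_rot: [[-0.602, 0.798, 0.01], [0.798, 0.602, 0.003], [-0.004, 0.009, -1.0]]
wrist_force: [0.8, -0.8, 0.5]
finger_gap: 1.003
```

```bash
python3 - <<'E'
from h import *
for n in("top","scene"):
    p,d=shoot(n,n+"1.png"); P=cloud(n,d); h=cv2.cvtColor(p,cv2.COLOR_RGB2HSV).astype(int)
    print(n,"board",blobs(P,region(P,.35,.68,-.42,-.2,.018,.035)))
    am=(h[...,0]<24)&(h[...,1]>80)
    print("grown",blobs(P,am&region(P,.47,.64,-.2,.15,.034,.05),30))
    bl=(h[...,0]>95)&(h[...,0]<125)&(h[...,1]>110)
    print("panel",rect(P,bl&region(P,.42,.52,-.2,.15,.05,.075)))
    org=(h[...,0]<14)&(h[...,1]>170)&(h[...,2]>90); m=region(P,.64,.74,-.2,-.05,.08,.15)&org
    print("pause",np.percentile(P[m][:,2],[50,95]) if m.sum() else "")
print(get_obs()["eef_pos"])
E
```

```text
top board [(array([ 0.5938, -0.3339]), array([ 0.5921, -0.333 ], dtype=float32), 0.031, 273, np.float64(0.028)), (array([ 0.5009, -0.3033]), array([ 0.5004, -0.3025], dtype=float32), 0.0299, 282, np.float64(0.0278)), (array([ 0.413 , -0.3042]), array([ 0.413 , -0.3029], dtype=float32), 0.0307, 291, np.float64(0.0276))]
grown [(array([0.6047, 0.0607]), array([0.6045, 0.0605], dtype=float32), 0.0298, 271, np.float64(0.0416)), (array([ 0.6077, -0.0179]), array([ 0.6072, -0.0174], dtype=float32), 0.0301, 269, np.float64(0.0418)), (array([ 0.5998, -0.1039]), array([ 0.5996, -0.1035], dtype=float32), 0.0297, 268, np.float64(0.0417))]
panel (array([0., 0.]), array([0., 0.]), 0.0, 0, np.float64(nan))
pause [0.1106854  0.11419014]
scene board [(array([ 0.4179, -0.3037]), array([ 0.4183, -0.3006], dtype=float32), 0.0332, 175, np.float64(0.0264)), (array([ 0.5066, -0.3008]), array([ 0.5062, -0.2995], dtype=float32), 0.0318, 186, np.float64(0.0263)), (array([ 0.5967, -0.3343]), array([ 0.598 , -0.3308], dtype=float32), 0.0329, 197, np.float64(0.0267))]
grown [(array([ 0.5998, -0.103 ]), array([ 0.5939, -0.1028], dtype=float32), 0.0309, 174, np.float64(0.0405)), (array([ 0.6029, -0.0166]), array([ 0.5977, -0.0162], dtype=float32), 0.0301, 148, np.float64(0.0409)), (array([0.6016, 0.0619]), array([0.5963, 0.0619], dtype=float32), 0.0299, 167, np.float64(0.0409))]
panel (array([ 0.5173, -0.0166]), array([0.0054, 0.0731]), 3.17, 18, np.float64(0.0569))
pause [0.10831831 0.11312741]
[0.45962328 0.12690455 0.13905206]
  return _methods._mean(a, axis=axis, dtype=dtype,
  ret = ret.dtype.type(ret / rcount)
```

View pics/top1.png

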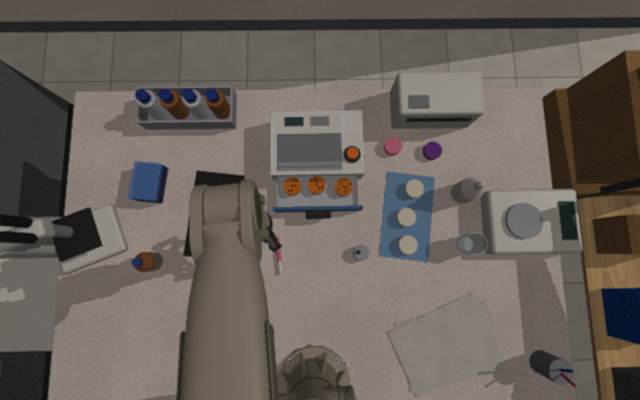

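Tray is still sliding out here; the pause stays locked (0.110). I settle one call and measure again, including the tray interior.

>>> {"name": "apply_moves", "arguments": {
  "steps": [
    [[0, 0, 0], [0, 0, 0], 0],
    [[0, 0, 0], [0, 0, 0], 0],
    [[0, 0, 0], [0, 0, 0], 0],
    [[0, 0, 0], [0, 0, 0], 0],
    [[0, 0, 0], [0, 0, 0], 0],
    [[0, 0, 0], [0, 0, 0], 0],
    [[0, 0, 0], [0, 0, 0], 0],
    [[0, 0, 0], [0, 0, 0], 0]
  ]
}}

```text
clock: 16.67
eef_pos: [0.4583, 0.1261, 0.1384]
tool_rot: [[-0.599, 0.8, 0.0], [0.8, 0.599, 0.0], [0.0, 0.0, -1.0]]
wrist_force: [-0.5, 0.1, -0.2]
finger_gap: 1.002
```

```bash
cat > look.py <<'E'
from h import *
import warnings,sys; warnings.filterwarnings("ignore")
def look(save=False):
  for n in("top","scene"):
    p,d=shoot(n,None); P=cloud(n,d); h=cv2.cvtColor(p,cv2.COLOR_RGB2HSV).astype(int)
    f=lambda L:[(b[0].round(3).tolist(),round(b[2],3),b[3],round(float(b[4]),3)) for b in L]
    print(n,"board",f(blobs(P,region(P,.35,.68,-.42,-.2,.018,.035),60)))
    am=(h[...,0]<24)&(h[...,1]>80)
    print(" tray amber",f(blobs(P,am&region(P,.45,.64,-.2,.15,.03,.06),30)))
    print(" tray dishes",f(blobs(P,region(P,.48,.62,-.16,.12,.033,.05),60)))
    print(" mat",f(blobs(P,region(P,.35,.7,.2,.45,.016,.06),60)))
    bl=(h[...,0]>95)&(h[...,0]<125)&(h[...,1]>110); m=bl&region(P,.42,.54,-.2,.15,.045,.075)
    if m.sum()>5: print(" panel",rect(P,m))
    org=(h[...,0]<14)&(h[...,1]>170)&(h[...,2]>90); m=region(P,.64,.74,-.2,-.05,.08,.15)&org
    print(" pause",np.percentile(P[m][:,2],[50,95]) if m.sum() else "")
    if save: cv2.imwrite(f"pics/{n}_{save}.png",cv2.cvtColor(p,cv2.COLOR_RGB2BGR))
  o=get_obs(); print(o["eef_pos"],o["clock"],o["finger_gap"])
def to(x,y,zt,n=8):
  # shares per row in tool axes to true target (reading z = true - .0345)
  o=get_obs(); e=np.array(o["eef_pos"]); R=np.array(o["tool_rot"]); t=(np.array([x,y,zt-.0345])-e)@R/.025; print("total shares",t.round(2),"per",n,(t/n).round(3))
if __name__=="__main__": look(sys.argv[1] if len(sys.argv)>1 else False)
E
python3 look.py a; python3 - <<'E'
from h import *
P=cloud("top",capture("top")[1])
# profile along x through the tray between dishes (y=0.022)
m=(np.abs(P[...,1]-.021)<.004)&(P[...,0]>.43)&(P[...,0]<.65); q=P[m]; q=q[np.argsort(q[:,0])]
print([(round(a*1000),round(b*1000)) for a,_,b in q[::2]])
m=(np.abs(P[...,0]-.60)<.004)&(P[...,1]>-.2)&(P[...,1]<.15); q=P[m]; q=q[np.argsort(q[:,1])]
print([(round(a*1000),round(b*1000)) for _,a,b in q[::3]])
E
```

```text
top board [([0.593, -0.334], 0.03, 275, 0.028), ([0.501, -0.303], 0.03, 284, 0.028), ([0.413, -0.304], 0.03, 290, 0.028)]
 tray amber [([0.558, -0.017], 0.03, 270, 0.042), ([0.555, 0.06], 0.03, 275, 0.042), ([0.55, -0.105], 0.03, 276, 0.042)]
 tray dishes [([0.558, -0.018], 0.03, 285, 0.042), ([0.555, 0.06], 0.03, 280, 0.042), ([0.55, -0.105], 0.03, 284, 0.042)]
 mat []
 panel (array([ 0.4795, -0.0204]), array([0.0095, 0.2702]), 0.33, 258, np.float64(0.0634))
 pause [0.11016606 0.11386212]
scene board [([0.417, -0.302], 0.033, 174, 0.026), ([0.505, -0.302], 0.032, 188, 0.026), ([0.595, -0.332], 0.033, 195, 0.027)]
 tray amber [([0.554, -0.104], 0.032, 228, 0.04), ([0.562, -0.019], 0.033, 241, 0.04), ([0.559, 0.062], 0.031, 253, 0.04)]
 tray dishes [([0.487, -0.019], 0.138, 186, 0.042), ([0.554, -0.104], 0.032, 223, 0.04), ([0.562, -0.019], 0.033, 236, 0.04), ([0.559, 0.062], 0.031, 246, 0.041)]
 mat []
 panel (array([ 0.4788, -0.0197]), array([0.0258, 0.2731]), 0.54, 400, np.float64(0.0596))
 pause [0.10861793 0.11218198]
[0.45831943 0.12618101 0.13846973] 16.7667 1.000026034475151
[
[... 1158 characters left out ...]
), (-117, 16), (-113, 21), (-107, 15), (-104, 20), (-100, 19), (-94, 17), (-91, 17), (-87, 20), (-81, 17), (-78, 17), (-71, 19), (-68, 17), (-62, 17), (-59, 12), (-55, 16), (-52, 18), (-49, 16), (-46, 12), (-42, 15), (-39, 13), (-36, 16), (-32, 15), (-29, 17), (-26, 17), (-23, 17), (-19, 17), (-16, 17), (-13, 16), (-10, 20), (-6, 19), (-3, 18), (0, 18), (3, 15), (7, 19), (10, 14), (13, 15), (16, 17), (20, 15), (26, 18), (29, 20), (32, 18), (36, 17), (39, 15), (45, 20), (48, 23), (52, 16), (55, 13), (61, 20), (65, 13), (71, 17), (75, 14), (81, 19), (84, 15), (91, 18), (94, 16), (101, 16), (104, 14), (107, 20), (109, 26), (118, 2), (122, -2), (128, 2), (132, -1), (138, -1), (141, 0), (147, 4)]
```

Tray fully out: interior x 0.485–0.620, y centre -0.0205. The grown dishes are at (0.557,0.060), (0.559,-0.018) and (0.551,-0.105). I turn the jaws to 30° and take the first one.

>>> {"name": "apply_moves", "arguments": {
  "steps": [
    [[0, 0, 0], [0, 0, 0.6], 0],
    [[0, 0, 0], [0, 0, 0.6], 0],
    [[-0.86, 0.42, 0], [0, 0, 0], 0],
    [[-0.86, 0.42, 0], [0, 0, 0], 0],
    [[-0.86, 0.42, 0], [0, 0, 0], 0],
    [[-0.86, 0.42, 0], [0, 0, 0], 0],
    [[-0.86, 0.42, 0], [0, 0, 0], 0],
    [[0, 0, 0.5], [0, 0, 0], 0]
  ]
}}

```text
clock: 17.48
eef_pos: [0.5631, 0.0568, 0.1279]
tool_rot: [[-0.497, 0.868, 0.007], [0.868, 0.497, -0.001], [-0.005, 0.006, -1.0]]
wrist_force: [1.8, 0.3, 0.2]
finger_gap: 1.001
```

>>> {"name": "apply_moves", "arguments": {
  "steps": [
    [[0, 0, 0.7], [0, 0, 0], 0],
    [[0, 0, 0.7], [0, 0, 0], 0],
    [[0, 0, 0.7], [0, 0, 0], 0],
    [[0, 0, 0.7], [0, 0, 0], 0],
    [[0, 0, 0.2], [0, 0, 0], 0],
    [[0, 0, 0], [0, 0, 0], 0],
    [[0, 0, 0], [0, 0, 0], 0],
    [[0, 0, 0], [0, 0, 0], 0]
  ]
}}

```text
clock: 18.15
eef_pos: [0.5585, 0.0593, 0.0522]
tool_rot: [[-0.5, 0.866, 0.002], [0.866, 0.5, 0.0], [-0.001, 0.002, -1.0]]
wrist_force: [0.3, 0.6, 0.2]
finger_gap: 0.999
```

```bash
python3 - <<'E'
from look import *
to(.557,.060,.0165)
p,d=shoot("scene"); im=cv2.cvtColor(p,cv2.COLOR_RGB2BGR); cv2.imwrite("pics/c5.png",cv2.resize(im[130:270,230:400],None,fx=4.5,fy=4.2,interpolation=cv2.INTER_CUBIC))
E
```

```text
total shares [ 0.06 -0.04  2.81] per 8 [ 0.007 -0.005  0.351]
```

View pics/c5.png

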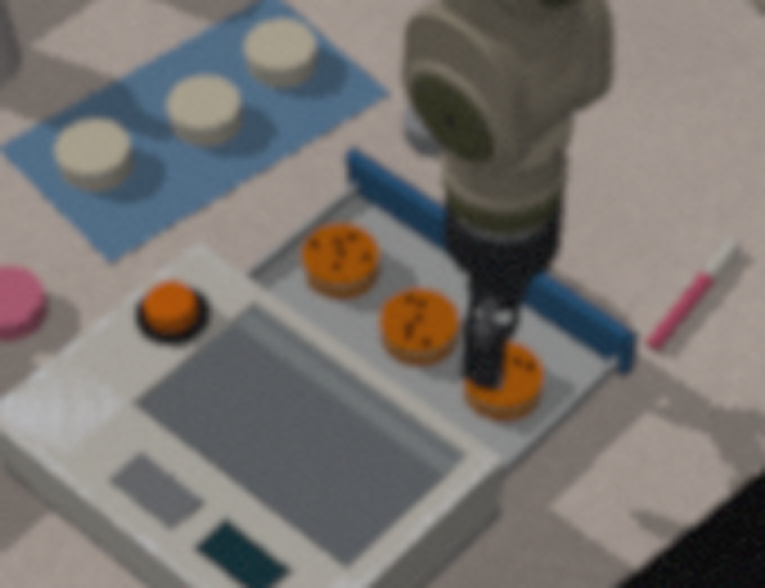

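The gripper stands above the dish at crop (505,380) with a finger on either side of it along the jaw. I lower and grip.

>>> {"name": "apply_moves", "arguments": {
  "steps": [
    [[0, 0, 0.6], [0, 0, 0], 0],
    [[0, 0, 0.6], [0, 0, 0], 0],
    [[0, 0, 0.6], [0, 0, 0], 0],
    [[0, 0, 0.5], [0, 0, 0], 0],
    [[0, 0, 0.3], [0, 0, 0], 0],
    [[0, 0, 0.2], [0, 0, 0], 0],
    [[0, 0, 0], [0, 0, 0], 0],
    [[0, 0, 0], [0, 0, 0], 0]
  ],
  "grip_force": 25
}}

```text
clock: 18.87
eef_pos: [0.5579, 0.0593, -0.0185]
tool_rot: [[-0.5, 0.866, 0.001], [0.866, 0.5, 0.0], [-0.0, 0.001, -1.0]]
wrist_force: [0.8, 0.8, -0.3]
finger_gap: 0.997
```

>>> {"name": "apply_moves", "arguments": {
  "steps": [
    [[0, 0, 0], [0, 0, 0], 255],
    [[0, 0, 0], [0, 0, 0], 255],
    [[0, 0, 0], [0, 0, 0], 255],
    [[0, 0, 0], [0, 0, 0], 255],
    [[0, 0, 0], [0, 0, 0], 255],
    [[0, 0, 0], [0, 0, 0], 255],
    [[0, 0, 0], [0, 0, 0], 255],
    [[0, 0, 0], [0, 0, 0], 255]
  ]
}}

```text
clock: 19.53
eef_pos: [0.5583, 0.0593, -0.018]
tool_rot: [[-0.499, 0.866, 0.002], [0.866, 0.499, -0.0], [-0.001, 0.002, -1.0]]
wrist_force: [-0.7, 0.8, 6.4]
finger_gap: 0.695
```

Gap 0.695 matches 59 mm, so it is held. The 6 N upward means the tips touch the floor, so I'll go 2 mm higher next time. Carry to the mat's far spot (0.604,0.304).

>>> {"name": "apply_moves", "arguments": {
  "steps": [
    [[0, 0, -0.4], [0, 0, 0], 255],
    [[0, 0, -0.8], [0, 0, 0], 255],
    [[0, 0, -1.0], [0, 0, 0], 255],
    [[0, 0, -1.0], [0, 0, 0], 255],
    [[0.63, 0.54, 0], [0, 0, 0], 255],
    [[0.63, 0.54, 0], [0, 0, 0], 255],
    [[0.63, 0.54, 0], [0, 0, 0], 255],
    [[0.63, 0.54, 0], [0, 0, 0], 255]
  ]
}}

```text
clock: 20.2
eef_pos: [0.5729, 0.1415, 0.0617]
tool_rot: [[-0.499, 0.867, 0.0], [0.867, 0.499, 0.0], [-0.0, 0.0, -1.0]]
wrist_force: [-0.3, 0.0, -1.0]
finger_gap: 0.691
```

>>> {"name": "apply_moves", "arguments": {
  "steps": [
    [[0.63, 0.54, 0], [0, 0, 0], 255],
    [[0.63, 0.54, 0], [0, 0, 0], 255],
    [[0.63, 0.54, 0], [0, 0, 0], 255],
    [[0.63, 0.54, 0], [0, 0, 0], 255],
    [[0.63, 0.54, 0], [0, 0, 0], 255],
    [[0.63, 0.54, 0], [0, 0, 0], 255],
    [[0.63, 0.54, 0], [0, 0, 0], 255],
    [[0.63, 0.54, 0], [0, 0, 0], 255]
  ]
}}

```text
clock: 20.87
eef_pos: [0.6032, 0.3049, 0.0612]
tool_rot: [[-0.5, 0.866, -0.0], [0.866, 0.5, -0.0], [0.0, -0.0, -1.0]]
wrist_force: [-0.2, -0.2, -1.2]
finger_gap: 0.691
```

>>> {"name": "apply_moves", "arguments": {
  "steps": [
    [[0, 0, 0], [0, 0, 0], 255],
    [[0, 0, 0.7], [0, 0, 0], 255],
    [[0, 0, 0.7], [0, 0, 0], 255],
    [[0, 0, 0.7], [0, 0, 0], 255],
    [[0, 0, 0.6], [0, 0, 0], 255],
    [[0, 0, 0.3], [0, 0, 0], 255],
    [[0, 0, 0], [0, 0, 0], 255],
    [[0, 0, 0], [0, 0, 0], 255]
  ]
}}

```text
clock: 21.53
eef_pos: [0.6032, 0.3036, -0.0139]
tool_rot: [[-0.499, 0.866, -0.001], [0.866, 0.499, -0.0], [0.0, -0.001, -1.0]]
wrist_force: [0.1, 1.9, -1.2]
finger_gap: 0.693
```

>>> {"name": "apply_moves", "arguments": {
  "steps": [
    [[0, 0, 0.25], [0, 0, 0], 255],
    [[0, 0, 0.25], [0, 0, 0], 255],
    [[0, 0, 0.16], [0, 0, 0], 255],
    [[0, 0, 0], [0, 0, 0], 255],
    [[0, 0, 0], [0, 0, 0], 255],
    [[0, 0, 0], [0, 0, 0], 255],
    [[0, 0, 0], [0, 0, 0], 255],
    [[0, 0, 0], [0, 0, 0], 255]
  ]
}}

```text
clock: 22.2
eef_pos: [0.6037, 0.3041, -0.0302]
tool_rot: [[-0.5, 0.866, 0.001], [0.866, 0.5, 0.0], [-0.0, 0.001, -1.0]]
wrist_force: [-0.6, -0.0, -0.6]
finger_gap: 0.691
```

>>> {"name": "apply_moves", "arguments": {
  "steps": [
    [[0, 0, 0.06], [0, 0, 0], 255],
    [[0, 0, 0], [0, 0, 0], 255],
    [[0, 0, 0], [0, 0, 0], 0],
    [[0, 0, 0], [0, 0, 0], 0],
    [[0, 0, 0], [0, 0, 0], 0],
    [[0, 0, 0], [0, 0, 0], 0],
    [[0, 0, -0.4], [0, 0, 0], 0],
    [[0, 0, -0.8], [0, 0, 0], 0]
  ]
}}

```text
clock: 22.87
eef_pos: [0.6011, 0.303, -0.0041]
tool_rot: [[-0.499, 0.866, -0.005], [0.866, 0.499, -0.002], [0.001, -0.005, -1.0]]
wrist_force: [-1.1, 0.2, -0.6]
finger_gap: 0.996
```

>>> {"name": "apply_moves", "arguments": {
  "steps": [
    [[0, 0, -1.0], [0, 0, 0], 0],
    [[0, 0, -1.0], [0, 0, 0], 0],
    [[0, 0, -1.0], [0, 0, 0], 0],
    [[-0.73, -0.57, 0], [0, 0, 0], 0],
    [[-0.73, -0.57, 0], [0, 0, 0], 0],
    [[-0.73, -0.57, 0], [0, 0, 0], 0],
    [[-0.73, -0.57, 0], [0, 0, 0], 0],
    [[-0.73, -0.57, 0], [0, 0, 0], 0]
  ]
}}

```text
clock: 23.53
eef_pos: [0.5872, 0.1884, 0.074]
tool_rot: [[-0.5, 0.866, 0.001], [0.866, 0.5, 0.0], [-0.0, 0.001, -1.0]]
wrist_force: [0.4, -0.8, 1.1]
finger_gap: 1.0
```

>>> {"name": "apply_moves", "arguments": {
  "steps": [
    [[-0.73, -0.57, 0], [0, 0, 0], 0],
    [[-0.73, -0.57, 0], [0, 0, 0], 0],
    [[-0.73, -0.57, 0], [0, 0, 0], 0],
    [[-0.73, -0.57, 0], [0, 0, 0], 0],
    [[-0.73, -0.57, 0], [0, 0, 0], 0],
    [[-0.73, -0.57, 0], [0, 0, 0], 0],
    [[-0.73, -0.57, 0], [0, 0, 0], 0],
    [[-0.73, -0.57, 0], [0, 0, 0], 0]
  ]
}}

```text
clock: 24.2
eef_pos: [0.5614, 0.0048, 0.074]
tool_rot: [[-0.5, 0.866, 0.001], [0.866, 0.5, -0.0], [-0.001, 0.001, -1.0]]
wrist_force: [0.4, -0.6, -0.2]
finger_gap: 0.999
```

>>> {"name": "apply_moves", "arguments": {
  "steps": [
    [[-0.73, -0.57, 0], [0, 0, 0], 0],
    [[0, 0, 0], [0, 0, 0], 0],
    [[0, 0, 0], [0, 0, 0], 0],
    [[0, 0, 0], [0, 0, 0], 0],
    [[0, 0, 0], [0, 0, 0], 0],
    [[0, 0, 0], [0, 0, 0], 0],
    [[0, 0, 0], [0, 0, 0], 0],
    [[0, 0, 0], [0, 0, 0], 0]
  ]
}}

```text
clock: 24.87
eef_pos: [0.5582, -0.0164, 0.0729]
tool_rot: [[-0.5, 0.866, -0.0], [0.866, 0.5, 0.0], [0.0, 0.0, -1.0]]
wrist_force: [0.9, -0.1, 0.2]
finger_gap: 0.997
```

```bash
python3 -c "
from look import *
look(); to(.559,-.018,.019)"
```

```text
top board [([0.594, -0.334], 0.031, 273, 0.028), ([0.501, -0.304], 0.03, 282, 0.028), ([0.414, -0.304], 0.03, 289, 0.028)]
 tray amber [([0.549, -0.105], 0.03, 246, 0.042)]
 tray dishes [([0.549, -0.105], 0.03, 255, 0.042)]
 mat [([0.601, 0.305], 0.03, 281, 0.027)]
 panel (array([ 0.4808, -0.1204]), array([0.0087, 0.071 ]), 1.75, 67, np.float64(0.0635))
 pause [0.11034879 0.11332211]
scene board [([0.414, -0.302], 0.035, 178, 0.026), ([0.506, -0.301], 0.031, 191, 0.026), ([0.597, -0.333], 0.032, 196, 0.027)]
 tray amber [([0.554, -0.103], 0.031, 210, 0.041), ([0.561, -0.016], 0.03, 197, 0.041)]
 tray dishes [([0.555, -0.103], 0.031, 206, 0.041), ([0.486, 0.028], 0.092, 137, 0.042), ([0.561, -0.016], 0.03, 194, 0.041)]
 mat [([0.605, 0.307], 0.031, 318, 0.027)]
 panel (array([ 0.4796, -0.0177]), array([0.0242, 0.2711]), 0.38, 294, np.float64(0.0593))
 pause [0.10820555 0.11228262]
[ 0.55821735 -0.01660894  0.07289905] 24.9667 0.9978725868942158
total shares [-0.06 -0.    3.54] per 8 [-0.008 -0.     0.442]
```

>>> {"name": "apply_moves", "arguments": {
  "steps": [
    [[0, 0, 0.8], [0, 0, 0], 0],
    [[0, 0, 0.8], [0, 0, 0], 0],
    [[0, 0, 0.8], [0, 0, 0], 0],
    [[0, 0, 0.6], [0, 0, 0], 0],
    [[0, 0, 0.3], [0, 0, 0], 0],
    [[0, 0, 0.24], [0, 0, 0], 0],
    [[0, 0, 0], [0, 0, 0], 0],
    [[0, 0, 0], [0, 0, 0], 0]
  ]
}}

```text
clock: 25.63
eef_pos: [0.5586, -0.0171, -0.0152]
tool_rot: [[-0.5, 0.866, 0.0], [0.866, 0.5, -0.0], [-0.0, 0.0, -1.0]]
wrist_force: [-0.0, 0.6, 0.7]
finger_gap: 1.002
```

>>> {"name": "apply_moves", "arguments": {
  "steps": [
    [[0, 0, 0], [0, 0, 0], 255],
    [[0, 0, 0], [0, 0, 0], 255],
    [[0, 0, 0], [0, 0, 0], 255],
    [[0, 0, 0], [0, 0, 0], 255],
    [[0, 0, 0], [0, 0, 0], 255],
    [[0, 0, 0], [0, 0, 0], 255],
    [[0, 0, 0], [0, 0, 0], 255],
    [[0, 0, 0], [0, 0, 0], 255]
  ]
}}

```text
clock: 26.3
eef_pos: [0.5592, -0.0172, -0.0143]
tool_rot: [[-0.5, 0.866, 0.002], [0.866, 0.5, -0.0], [-0.001, 0.002, -1.0]]
wrist_force: [-0.5, 0.0, 6.1]
finger_gap: 0.692
```

>>> {"name": "apply_moves", "arguments": {
  "steps": [
    [[0, 0, -0.4], [0, 0, 0], 255],
    [[0, 0, -0.8], [0, 0, 0], 255],
    [[0, 0, -1.0], [0, 0, 0], 255],
    [[0, 0, -1.0], [0, 0, 0], 255],
    [[0.5, 0.2, 0], [0, 0, 0], 255],
    [[0.9, 0.39, 0], [0, 0, 0], 255],
    [[0.9, 0.39, 0], [0, 0, 0], 255],
    [[0.9, 0.39, 0], [0, 0, 0], 255]
  ]
}}

```text
clock: 26.97
eef_pos: [0.5476, 0.0703, 0.0648]
tool_rot: [[-0.499, 0.867, 0.0], [0.867, 0.499, 0.0], [0.0, 0.0, -1.0]]
wrist_force: [0.3, -0.2, -0.5]
finger_gap: 0.692
```

>>> {"name": "apply_moves", "arguments": {
  "steps": [
    [[0.9, 0.39, 0], [0, 0, 0], 255],
    [[0.9, 0.39, 0], [0, 0, 0], 255],
    [[0.9, 0.39, 0], [0, 0, 0], 255],
    [[0.9, 0.39, 0], [0, 0, 0], 255],
    [[0.9, 0.39, 0], [0, 0, 0], 255],
    [[0.9, 0.39, 0], [0, 0, 0], 255],
    [[0.9, 0.39, 0], [0, 0, 0], 255],
    [[0.9, 0.39, 0], [0, 0, 0], 255]
  ]
}}

```text
clock: 27.63
eef_pos: [0.5248, 0.2656, 0.0644]
tool_rot: [[-0.5, 0.866, -0.0], [0.866, 0.5, 0.0], [0.0, -0.0, -1.0]]
wrist_force: [0.4, 0.5, -0.0]
finger_gap: 0.694
```

>>> {"name": "apply_moves", "arguments": {
  "steps": [
    [[0.9, 0.39, 0], [0, 0, 0], 255],
    [[0.9, 0.42, 0], [0, 0, 0], 255],
    [[0, 0, 0], [0, 0, 0], 255],
    [[0, 0, 0.7], [0, 0, 0], 255],
    [[0, 0, 0.7], [0, 0, 0], 255],
    [[0, 0, 0.7], [0, 0, 0], 255],
    [[0, 0, 0], [0, 0, 0], 255],
    [[0, 0, 0], [0, 0, 0], 255]
  ]
}}

```text
clock: 28.3
eef_pos: [0.5193, 0.3127, 0.0111]
tool_rot: [[-0.499, 0.866, -0.003], [0.866, 0.499, -0.001], [0.0, -0.003, -1.0]]
wrist_force: [-0.0, 0.7, -1.1]
finger_gap: 0.692
```

```bash
python3 -c "
from look import *
to(.520,.3145,.005); o=get_obs(); print(o['eef_pos'],o['finger_gap'],o['wrist_force'])"
```

```text
total shares [0.05 0.07 1.62] per 8 [0.006 0.008 0.203]
[0.5192949  0.31265173 0.01108741] 0.6924208534339713 [-9.75094105e-04  6.50486293e-01 -1.09495314e+00]
```

>>> {"name": "apply_moves", "arguments": {
  "steps": [
    [[0, 0, 0.5], [0, 0, 0], 255],
    [[0, 0, 0.5], [0, 0, 0], 255],
    [[0, 0, 0.3], [0, 0, 0], 255],
    [[0, 0, 0.24], [0, 0, 0], 255],
    [[0, 0, 0], [0, 0, 0], 255],
    [[0, 0, 0], [0, 0, 0], 255],
    [[0, 0, 0], [0, 0, 0], 255],
    [[0, 0, 0], [0, 0, 0], 255]
  ]
}}

```text
clock: 28.97
eef_pos: [0.5213, 0.3136, -0.0257]
tool_rot: [[-0.499, 0.866, 0.001], [0.866, 0.499, 0.001], [-0.0, 0.001, -1.0]]
wrist_force: [0.0, -0.8, -1.1]
finger_gap: 0.695
```

>>> {"name": "apply_moves", "arguments": {
  "steps": [
    [[0, 0, 0], [0, 0, 0], 0],
    [[0, 0, 0], [0, 0, 0], 0],
    [[0, 0, 0], [0, 0, 0], 0],
    [[0, 0, 0], [0, 0, 0], 0],
    [[0, 0, -0.4], [0, 0, 0], 0],
    [[0, 0, -0.8], [0, 0, 0], 0],
    [[0, 0, -1.0], [0, 0, 0], 0],
    [[0, 0, -1.0], [0, 0, 0], 0]
  ]
}}

```text
clock: 29.63
eef_pos: [0.5201, 0.3131, 0.0545]
tool_rot: [[-0.499, 0.866, -0.001], [0.866, 0.499, -0.0], [0.0, -0.001, -1.0]]
wrist_force: [0.3, 0.2, -0.7]
finger_gap: 1.001
```

>>> {"name": "apply_moves", "arguments": {
  "steps": [
    [[-0.3, -0.14, -0.8], [0, 0, 0], 0],
    [[-0.91, -0.44, 0], [0, 0, 0], 0],
    [[-0.91, -0.44, 0], [0, 0, 0], 0],
    [[-0.91, -0.44, 0], [0, 0, 0], 0],
    [[-0.91, -0.44, 0], [0, 0, 0], 0],
    [[-0.91, -0.44, 0], [0, 0, 0], 0],
    [[-0.91, -0.44, 0], [0, 0, 0], 0],
    [[-0.91, -0.44, 0], [0, 0, 0], 0]
  ]
}}

```text
clock: 30.3
eef_pos: [0.5343, 0.1275, 0.0744]
tool_rot: [[-0.5, 0.866, 0.001], [0.866, 0.5, 0.0], [-0.0, 0.001, -1.0]]
wrist_force: [0.0, -1.4, -0.1]
finger_gap: 1.003
```

>>> {"name": "apply_moves", "arguments": {
  "steps": [
    [[-0.91, -0.44, 0], [0, 0, 0], 0],
    [[-0.91, -0.44, 0], [0, 0, 0], 0],
    [[-0.91, -0.44, 0], [0, 0, 0], 0],
    [[-0.91, -0.44, 0], [0, 0, 0], 0],
    [[-0.91, -0.44, 0], [0, 0, 0], 0],
    [[-0.91, -0.44, 0], [0, 0, 0], 0],
    [[-0.91, -0.44, 0], [0, 0, 0], 0],
    [[-0.91, -0.44, 0], [0, 0, 0], 0]
  ]
}}

```text
clock: 30.97
eef_pos: [0.549, -0.0743, 0.0744]
tool_rot: [[-0.499, 0.866, 0.001], [0.866, 0.499, -0.0], [-0.001, 0.001, -1.0]]
wrist_force: [0.0, -0.5, -0.2]
finger_gap: 0.998
```

>>> {"name": "apply_moves", "arguments": {
  "steps": [
    [[-0.91, -0.44, 0], [0, 0, 0], 20],
    [[0, 0, 0], [0, 0, 0], 20],
    [[0, 0, 0], [0, 0, 0], 20],
    [[0, 0, 0], [0, 0, 0], 20],
    [[0, 0, 0], [0, 0, 0], 20],
    [[0, 0, 0], [0, 0, 0], 20],
    [[0, 0, 0], [0, 0, 0], 20],
    [[0, 0, 0], [0, 0, 0], 20]
  ]
}}

```text
clock: 31.63
eef_pos: [0.5507, -0.0974, 0.0735]
tool_rot: [[-0.501, 0.866, 0.0], [0.866, 0.501, 0.0], [0.0, 0.0, -1.0]]
wrist_force: [0.4, 0.0, 0.4]
finger_gap: 0.923
```

```bash
python3 -c "
from look import *
look(); to(.552,-.104,.020)"
```

```text
top board [([0.593, -0.335], 0.031, 276, 0.028), ([0.501, -0.303], 0.03, 281, 0.028), ([0.414, -0.304], 0.031, 294, 0.027)]
 tray amber []
 tray dishes []
 mat [([0.601, 0.305], 0.03, 284, 0.028), ([0.521, 0.313], 0.03, 288, 0.028)]
 panel (array([0.4788, 0.0608]), array([0.0071, 0.1073]), 1.1, 82, np.float64(0.0637))
 pause 
scene board [([0.505, -0.301], 0.031, 183, 0.026), ([0.595, -0.333], 0.032, 197, 0.027)]
 tray amber [([0.552, -0.101], 0.031, 188, 0.04)]
 tray dishes [([0.487, -0.016], 0.136, 180, 0.041), ([0.552, -0.101], 0.031, 184, 0.04)]
 mat [([0.524, 0.314], 0.031, 298, 0.026), ([0.605, 0.308], 0.031, 318, 0.027)]
 panel (array([ 0.4811, -0.0144]), array([0.0233, 0.2636]), 0.92, 381, np.float64(0.0598))
 pause [0.10798858 0.11271207]
[ 0.55066392 -0.09763069  0.07344558] 31.7333 0.9173615167794338
total shares [-0.25 -0.08  3.52] per 8 [-0.031 -0.01   0.44 ]
```

>>> {"name": "apply_moves", "arguments": {
  "steps": [
    [[-0.25, -0.08, 0.6], [0, 0, 0], 20],
    [[0, 0, 0.8], [0, 0, 0], 20],
    [[0, 0, 0.8], [0, 0, 0], 20],
    [[0, 0, 0.6], [0, 0, 0], 20],
    [[0, 0, 0.4], [0, 0, 0], 20],
    [[0, 0, 0.3], [0, 0, 0], 20],
    [[0, 0, 0], [0, 0, 0], 20],
    [[0, 0, 0], [0, 0, 0], 20]
  ]
}}

```text
clock: 32.4
eef_pos: [0.5522, -0.1045, -0.0139]
tool_rot: [[-0.5, 0.866, -0.0], [0.866, 0.5, 0.0], [0.0, 0.0, -1.0]]
wrist_force: [-0.2, -0.4, 0.8]
finger_gap: 0.924
```

>>> {"name": "apply_moves", "arguments": {
  "steps": [
    [[0, 0, 0], [0, 0, 0], 255],
    [[0, 0, 0], [0, 0, 0], 255],
    [[0, 0, 0], [0, 0, 0], 255],
    [[0, 0, 0], [0, 0, 0], 255],
    [[0, 0, 0], [0, 0, 0], 255],
    [[0, 0, 0], [0, 0, 0], 255],
    [[0, 0, 0], [0, 0, 0], 255],
    [[0, 0, 0], [0, 0, 0], 255]
  ]
}}

```text
clock: 33.07
eef_pos: [0.5531, -0.1049, -0.0128]
tool_rot: [[-0.499, 0.866, 0.002], [0.866, 0.499, -0.001], [-0.002, 0.002, -1.0]]
wrist_force: [0.6, 0.9, 6.3]
finger_gap: 0.685
```

>>> {"name": "apply_moves", "arguments": {
  "steps": [
    [[0, 0, -0.4], [0, 0, 0], 255],
    [[0, 0, -0.8], [0, 0, 0], 255],
    [[0, 0, -1.0], [0, 0, 0], 255],
    [[0, 0, -1.0], [0, 0, 0], 255],
    [[0.5, 0.14, -0.2], [0, 0, 0], 255],
    [[0.93, 0.25, 0], [0, 0, 0], 255],
    [[0.93, 0.25, 0], [0, 0, 0], 255],
    [[0.93, 0.25, 0], [0, 0, 0], 255]
  ]
}}

```text
clock: 33.73
eef_pos: [0.5295, -0.021, 0.071]
tool_rot: [[-0.499, 0.867, -0.0], [0.867, 0.499, 0.0], [0.0, 0.0, -1.0]]
wrist_force: [0.3, 0.2, -1.3]
finger_gap: 0.694
```

>>> {"name": "apply_moves", "arguments": {
  "steps": [
    [[0.93, 0.25, 0], [0, 0, 0], 255],
    [[0.93, 0.25, 0], [0, 0, 0], 255],
    [[0.93, 0.25, 0], [0, 0, 0], 255],
    [[0.93, 0.25, 0], [0, 0, 0], 255],
    [[0.93, 0.25, 0], [0, 0, 0], 255],
    [[0.93, 0.25, 0], [0, 0, 0], 255],
    [[0.93, 0.25, 0], [0, 0, 0], 255],
    [[0.93, 0.25, 0], [0, 0, 0], 255]
  ]
}}

```text
clock: 34.4
eef_pos: [0.4794, 0.1654, 0.0707]
tool_rot: [[-0.5, 0.866, -0.001], [0.866, 0.5, 0.0], [0.0, -0.0, -1.0]]
wrist_force: [0.8, -0.3, -1.3]
finger_gap: 0.694
```

>>> {"name": "apply_moves", "arguments": {
  "steps": [
    [[0.93, 0.25, 0], [0, 0, 0], 255],
    [[0.93, 0.25, 0], [0, 0, 0], 255],
    [[0.93, 0.25, 0], [0, 0, 0], 255],
    [[0.93, 0.25, 0], [0, 0, 0], 255],
    [[0.93, 0.25, 0], [0, 0, 0], 255],
    [[0.93, 0.25, 0], [0, 0, 0], 255],
    [[0.93, 0.25, 0], [0, 0, 0], 255],
    [[0, 0, 0], [0, 0, 0], 255]
  ]
}}

```text
clock: 35.07
eef_pos: [0.4354, 0.3303, 0.0708]
tool_rot: [[-0.503, 0.864, -0.001], [0.864, 0.503, 0.002], [0.002, 0.0, -1.0]]
wrist_force: [0.6, 0.2, -0.5]
finger_gap: 0.688
```

>>> {"name": "apply_moves", "arguments": {
  "steps": [
    [[0, 0, 0.7], [0, 0, 0], 255],
    [[0, 0, 0.7], [0, 0, 0], 255],
    [[0, 0, 0.7], [0, 0, 0], 255],
    [[0, 0, 0.4], [0, 0, 0], 255],
    [[0, 0, 0], [0, 0, 0], 255],
    [[0, 0, 0], [0, 0, 0], 255],
    [[0, 0, 0], [0, 0, 0], 255],
    [[0, 0, 0], [0, 0, 0], 255]
  ]
}}

```text
clock: 35.73
eef_pos: [0.4382, 0.3271, 0.0096]
tool_rot: [[-0.499, 0.866, 0.002], [0.866, 0.499, 0.001], [-0.0, 0.002, -1.0]]
wrist_force: [0.4, 0.1, -0.6]
finger_gap: 0.69
```

```bash
python3 -c "
from look import *
to(.436,.325,.008); o=get_obs(); print(o['eef_pos'],o['finger_gap'],o['wrist_force'])"
```

```text
total shares [-0.03 -0.12  1.44] per 8 [-0.004 -0.015  0.18 ]
[0.43820711 0.32712813 0.00959251] 0.6904198898300321 [ 0.42815542  0.12489454 -0.58203398]
```

>>> {"name": "apply_moves", "arguments": {
  "steps": [
    [[0, -0.1, 0.5], [0, 0, 0], 255],
    [[0, 0, 0.4], [0, 0, 0], 255],
    [[0, 0, 0.3], [0, 0, 0], 255],
    [[0, 0, 0.2], [0, 0, 0], 255],
    [[0, 0, 0], [0, 0, 0], 255],
    [[0, 0, 0], [0, 0, 0], 255],
    [[0, 0, 0], [0, 0, 0], 255],
    [[0, 0, 0], [0, 0, 0], 255]
  ]
}}

```text
clock: 36.4
eef_pos: [0.4353, 0.3256, -0.0264]
tool_rot: [[-0.499, 0.866, 0.0], [0.866, 0.499, 0.0], [0.0, 0.0, -1.0]]
wrist_force: [0.1, -0.3, -1.1]
finger_gap: 0.69
```

>>> {"name": "apply_moves", "arguments": {
  "steps": [
    [[0, 0, 0], [0, 0, 0], 0],
    [[0, 0, 0], [0, 0, 0], 0],
    [[0, 0, 0], [0, 0, 0], 0],
    [[0, 0, 0], [0, 0, 0], 0],
    [[0, 0, -0.4], [0, 0, 0], 0],
    [[0, 0, -0.8], [0, 0, 0], 0],
    [[0, 0, -1.0], [0, 0, 0], 0],
    [[0, 0, -1.0], [0, 0, 0], 0]
  ]
}}

```text
clock: 37.07
eef_pos: [0.4345, 0.3252, 0.0546]
tool_rot: [[-0.499, 0.866, -0.001], [0.866, 0.499, -0.001], [0.0, -0.001, -1.0]]
wrist_force: [-0.1, 0.6, 0.2]
finger_gap: 0.998
```

>>> {"name": "apply_moves", "arguments": {
  "steps": [
    [[-0.45, -0.28, -0.8], [0, 0, 0], 0],
    [[-0.89, -0.56, 0], [0, 0, 0], 0],
    [[-0.89, -0.56, 0], [0, 0, 0], 0],
    [[-0.89, -0.56, 0], [0, 0, 0], 0],
    [[-0.89, -0.56, 0], [0, 0, 0], 0],
    [[-0.89, -0.56, 0], [0, 0, 0], 0],
    [[-0.89, -0.56, 0], [0, 0, 0], 0],
    [[-0.89, -0.56, 0], [0, 0, 0], 0]
  ]
}}

```text
clock: 37.73
eef_pos: [0.4276, 0.1273, 0.0743]
tool_rot: [[-0.5, 0.866, 0.001], [0.866, 0.5, 0.0], [-0.0, 0.001, -1.0]]
wrist_force: [0.8, 0.2, 0.6]
finger_gap: 1.002
```

>>> {"name": "apply_moves", "arguments": {
  "steps": [
    [[-0.89, -0.56, 0], [0, 0, 0], 0],
    [[-0.89, -0.56, 0], [0, 0, 0], 0],
    [[-0.89, -0.56, 0], [0, 0, 0], 0],
    [[-0.89, -0.56, 0], [0, 0, 0], 0],
    [[-0.89, -0.56, 0], [0, 0, 0], 0],
    [[-0.89, -0.56, 0], [0, 0, 0], 0],
    [[-0.89, -0.56, 0], [0, 0, 0], 0],
    [[-0.89, -0.56, 0], [0, 0, 0], 0]
  ]
}}

```text
clock: 38.4
eef_pos: [0.4194, -0.0831, 0.0744]
tool_rot: [[-0.499, 0.866, 0.001], [0.866, 0.499, -0.0], [-0.001, 0.001, -1.0]]
wrist_force: [1.1, -0.3, -0.3]
finger_gap: 0.999
```

>>> {"name": "apply_moves", "arguments": {
  "steps": [
    [[-0.89, -0.56, 0], [0, 0, 0], 0],
    [[-0.89, -0.56, 0], [0, 0, 0], 0],
    [[-0.89, -0.56, 0], [0, 0, 0], 0],
    [[-0.89, -0.56, 0], [0, 0, 0], 0],
    [[-0.89, -0.56, 0], [0, 0, 0], 0],
    [[0, 0, 0], [0, 0, 0], 0],
    [[0, 0, 0], [0, 0, 0], 0],
    [[0, 0, 0], [0, 0, 0], 0]
  ]
}}

```text
clock: 39.07
eef_pos: [0.4141, -0.2127, 0.0737]
tool_rot: [[-0.499, 0.867, -0.0], [0.867, 0.499, 0.001], [0.001, 0.0, -1.0]]
wrist_force: [-0.1, -0.4, 0.5]
finger_gap: 1.001
```

```bash
python3 -c "
from look import *
look('b'); to(.415,-.303,.006)"
```

```text
top board [([0.593, -0.334], 0.03, 277, 0.028), ([0.507, -0.298], 0.029, 96, 0.027)]
 tray amber []
 tray dishes []
 mat [([0.6, 0.305], 0.03, 279, 0.028), ([0.519, 0.313], 0.03, 286, 0.027), ([0.434, 0.326], 0.031, 297, 0.028)]
 panel (array([ 0.4797, -0.0204]), array([0.0096, 0.2709]), 0.21, 255, np.float64(0.0636))
 pause [0.11003056 0.11350537]
scene board [([0.417, -0.302], 0.033, 172, 0.026), ([0.505, -0.301], 0.033, 188, 0.026), ([0.596, -0.334], 0.034, 200, 0.026)]
 tray amber []
 tray dishes [([0.486, -0.019], 0.139, 174, 0.042)]
 mat [([0.439, 0.328], 0.031, 280, 0.026), ([0.524, 0.314], 0.03, 299, 0.026), ([0.605, 0.307], 0.031, 316, 0.027)]
 panel (array([ 0.4791, -0.0173]), array([0.027 , 0.2707]), 0.53, 403, np.float64(0.0596))
 pause [0.10864479 0.11328214]
[ 0.41415552 -0.21206091  0.07361949] 39.1667 1.001030111881774
total shares [-3.17 -1.79  4.08] per 8 [-0.396 -0.224  0.51 ]
```

All three grown dishes lie on the mat. Now the fresh dish at (0.415,-0.303).

>>> {"name": "apply_moves", "arguments": {
  "steps": [
    [[-0.79, -0.45, 0], [0, 0, 0], 0],
    [[-0.79, -0.45, 0], [0, 0, 0], 0],
    [[-0.79, -0.45, 0], [0, 0, 0], 0],
    [[-0.79, -0.45, 0], [0, 0, 0], 0],
    [[0, 0, 0.1], [0, 0, 0], 0],
    [[0, 0, 0.6], [0, 0, 0], 0],
    [[0, 0, 0.8], [0, 0, 0], 0],
    [[0, 0, 0.8], [0, 0, 0], 0]
  ]
}}

```text
clock: 39.83
eef_pos: [0.4154, -0.303, 0.0158]
tool_rot: [[-0.501, 0.866, 0.001], [0.866, 0.501, -0.0], [-0.001, 0.001, -1.0]]
wrist_force: [-0.4, 0.4, -0.0]
finger_gap: 1.004
```

>>> {"name": "apply_moves", "arguments": {
  "steps": [
    [[0, 0, 0.7], [0, 0, 0], 0],
    [[0, 0, 0.5], [0, 0, 0], 0],
    [[0, 0, 0.4], [0, 0, 0], 0],
    [[0, 0, 0.18], [0, 0, 0], 0],
    [[0, 0, 0], [0, 0, 0], 0],
    [[0, 0, 0], [0, 0, 0], 0],
    [[0, 0, 0], [0, 0, 0], 0],
    [[0, 0, 0], [0, 0, 0], 0]
  ]
}}

```text
clock: 40.5
eef_pos: [0.4155, -0.3046, -0.0277]
tool_rot: [[-0.5, 0.866, 0.001], [0.866, 0.5, -0.001], [-0.002, 0.001, -1.0]]
wrist_force: [-0.2, -0.3, 1.0]
finger_gap: 0.999
```

>>> {"name": "apply_moves", "arguments": {
  "steps": [
    [[0, 0, 0], [0, 0, 0], 255],
    [[0, 0, 0], [0, 0, 0], 255],
    [[0, 0, 0], [0, 0, 0], 255],
    [[0, 0, 0], [0, 0, 0], 255],
    [[0, 0, 0], [0, 0, 0], 255],
    [[0, 0, 0], [0, 0, 0], 255],
    [[0, 0, 0], [0, 0, 0], 255],
    [[0, 0, 0], [0, 0, 0], 255]
  ]
}}

```text
clock: 41.17
eef_pos: [0.4152, -0.3044, -0.028]
tool_rot: [[-0.499, 0.866, 0.001], [0.866, 0.499, -0.001], [-0.001, 0.0, -1.0]]
wrist_force: [-1.9, 0.8, 6.3]
finger_gap: 0.69
```

>>> {"name": "apply_moves", "arguments": {
  "steps": [
    [[0, 0, -0.4], [0, 0, 0], 255],
    [[0, 0, -0.8], [0, 0, 0], 255],
    [[0, 0, -1.0], [0, 0, 0], 255],
    [[0, 0, -1.0], [0, 0, 0], 255],
    [[0, 0, -0.9], [0, 0, 0], 255],
    [[0, 0, 0], [0, 0, 0], 255],
    [[0, 0, 0], [0, 0, 0], 255],
    [[0, 0, 0], [0, 0, 0], 255]
  ]
}}

```text
clock: 41.83
eef_pos: [0.4145, -0.3037, 0.0736]
tool_rot: [[-0.499, 0.866, -0.0], [0.866, 0.499, 0.0], [0.001, -0.0, -1.0]]
wrist_force: [0.5, -1.4, -0.0]
finger_gap: 0.691
```

```bash
python3 -c "
from look import *
to(.5525,.0575,.110); o=get_obs(); print(o['eef_pos'],o['finger_gap'],o['wrist_force'])"
```

```text
total shares [ 9.76 12.   -0.07] per 8 [ 1.22   1.5   -0.009]
[ 0.41453225 -0.30373     0.0736228 ] 0.6912302595058643 [ 0.53955667 -1.3544526  -0.0040685 ]
```

>>> {"name": "apply_moves", "arguments": {
  "steps": [
    [[0.3, 0.37, 0], [0, 0, 0], 255],
    [[0.6, 0.74, 0], [0, 0, 0], 255],
    [[0.63, 0.77, 0], [0, 0, 0], 255],
    [[0.63, 0.77, 0], [0, 0, 0], 255],
    [[0.63, 0.77, 0], [0, 0, 0], 255],
    [[0.63, 0.77, 0], [0, 0, 0], 255],
    [[0.63, 0.77, 0], [0, 0, 0], 255],
    [[0.63, 0.77, 0], [0, 0, 0], 255]
  ]
}}

```text
clock: 42.5
eef_pos: [0.4796, -0.1286, 0.0725]
tool_rot: [[-0.5, 0.866, -0.003], [0.866, 0.5, 0.002], [0.003, -0.001, -1.0]]
wrist_force: [0.2, -0.6, -0.7]
finger_gap: 0.688
```

>>> {"name": "apply_moves", "arguments": {
  "steps": [
    [[0.63, 0.77, 0], [0, 0, 0], 255],
    [[0.63, 0.77, 0], [0, 0, 0], 255],
    [[0.63, 0.77, 0], [0, 0, 0], 255],
    [[0.63, 0.77, 0], [0, 0, 0], 255],
    [[0.63, 0.77, 0], [0, 0, 0], 255],
    [[0.63, 0.77, 0], [0, 0, 0], 255],
    [[0.63, 0.77, 0], [0, 0, 0], 255],
    [[0.67, 0.88, 0], [0, 0, 0], 255]
  ]
}}

```text
clock: 43.17
eef_pos: [0.5513, 0.0592, 0.0724]
tool_rot: [[-0.5, 0.866, -0.003], [0.866, 0.5, 0.0], [0.002, -0.003, -1.0]]
wrist_force: [0.3, -0.5, -1.3]
finger_gap: 0.688
```

>>> {"name": "apply_moves", "arguments": {
  "steps": [
    [[0, 0, 0], [0, 0, 0], 255],
    [[0, 0, 0], [0, 0, 0], 255],
    [[0, 0, 0.6], [0, 0, 0], 255],
    [[0, 0, 0.7], [0, 0, 0], 255],
    [[0, 0, 0.7], [0, 0, 0], 255],
    [[0, 0, 0], [0, 0, 0], 255],
    [[0, 0, 0], [0, 0, 0], 255],
    [[0, 0, 0], [0, 0, 0], 255]
  ]
}}

```text
clock: 43.83
eef_pos: [0.5527, 0.0568, 0.0243]
tool_rot: [[-0.499, 0.867, -0.0], [0.867, 0.499, -0.0], [0.0, -0.0, -1.0]]
wrist_force: [-0.1, -0.2, -1.0]
finger_gap: 0.687
```

```bash
python3 -c "
from look import *
to(.5525,.0575,.0215); o=get_obs(); print(o['eef_pos'],o['finger_gap'],o['wrist_force'])"
```

```text
total shares [0.03 0.01 1.49] per 8 [0.003 0.001 0.186]
[0.55266566 0.05678197 0.02428221] 0.687076288642064 [-0.07696145 -0.21933828 -0.96474652]
```

>>> {"name": "apply_moves", "arguments": {
  "steps": [
    [[0, 0, 0.5], [0, 0, 0], 255],
    [[0, 0, 0.5], [0, 0, 0], 255],
    [[0, 0, 0.3], [0, 0, 0], 255],
    [[0, 0, 0.2], [0, 0, 0], 255],
    [[0, 0, 0], [0, 0, 0], 255],
    [[0, 0, 0], [0, 0, 0], 255],
    [[0, 0, 0], [0, 0, 0], 255],
    [[0, 0, 0], [0, 0, 0], 255]
  ]
}}

```text
clock: 44.5
eef_pos: [0.5533, 0.0572, -0.013]
tool_rot: [[-0.499, 0.866, 0.001], [0.866, 0.499, 0.0], [-0.0, 0.001, -1.0]]
wrist_force: [-0.1, -0.2, -0.2]
finger_gap: 0.684
```

>>> {"name": "apply_moves", "arguments": {
  "steps": [
    [[0, 0, 0], [0, 0, 0], 0],
    [[0, 0, 0], [0, 0, 0], 0],
    [[0, 0, 0], [0, 0, 0], 0],
    [[0, 0, 0], [0, 0, 0], 0],
    [[0, 0, -0.4], [0, 0, 0], 0],
    [[0, 0, -0.8], [0, 0, 0], 0],
    [[0, 0, -1.0], [0, 0, 0], 0],
    [[0, 0, -1.0], [0, 0, 0], 0]
  ]
}}

```text
clock: 45.17
eef_pos: [0.5522, 0.0573, 0.0676]
tool_rot: [[-0.5, 0.866, -0.001], [0.866, 0.5, 0.0], [0.001, -0.001, -1.0]]
wrist_force: [0.8, -0.4, 0.6]
finger_gap: 1.003
```

>>> {"name": "apply_moves", "arguments": {
  "steps": [
    [[-0.36, -0.3, -0.3], [0, 0, 0], 0],
    [[-0.74, -0.57, 0], [0, 0, 0], 0],
    [[-0.74, -0.57, 0], [0, 0, 0], 0],
    [[-0.74, -0.57, 0], [0, 0, 0], 0],
    [[-0.74, -0.57, 0], [0, 0, 0], 0],
    [[-0.74, -0.57, 0], [0, 0, 0], 0],
    [[-0.74, -0.57, 0], [0, 0, 0], 0],
    [[-0.74, -0.57, 0], [0, 0, 0], 0]
  ]
}}

```text
clock: 45.83
eef_pos: [0.5284, -0.1179, 0.074]
tool_rot: [[-0.499, 0.866, -0.0], [0.866, 0.499, -0.0], [0.0, -0.0, -1.0]]
wrist_force: [0.6, 0.6, -0.4]
finger_gap: 1.005
```

>>> {"name": "apply_moves", "arguments": {
  "steps": [
    [[-0.74, -0.57, 0], [0, 0, 0], 0],
    [[-0.74, -0.57, 0], [0, 0, 0], 0],
    [[-0.74, -0.57, 0], [0, 0, 0], 0],
    [[-0.74, -0.57, 0], [0, 0, 0], 0],
    [[-0.74, -0.57, 0], [0, 0, 0], 0],
    [[0, 0, 0], [0, 0, 0], 0],
    [[0, 0, 0], [0, 0, 0], 0],
    [[0, 0, 0], [0, 0, 0], 0]
  ]
}}

```text
clock: 46.5
eef_pos: [0.513, -0.2319, 0.0737]
tool_rot: [[-0.499, 0.867, -0.001], [0.867, 0.499, 0.001], [0.001, -0.0, -1.0]]
wrist_force: [0.5, -0.2, 0.1]
finger_gap: 1.001
```

```bash
python3 -c "
from look import *
look(); to(.503,-.302,.006)"
```

```text
top board []
 tray amber []
 tray dishes [([0.552, 0.058], 0.03, 286, 0.042)]
 mat [([0.6, 0.305], 0.03, 281, 0.028), ([0.52, 0.312], 0.03, 288, 0.028), ([0.435, 0.326], 0.03, 298, 0.028)]
 panel (array([ 0.4797, -0.0205]), array([0.0091, 0.2704]), 0.31, 246, np.float64(0.0632))
 pause [0.11040339 0.11353651]
scene board [([0.51, -0.302], 0.031, 89, 0.026), ([0.595, -0.334], 0.032, 194, 0.027)]
 tray amber []
 tray dishes [([0.487, -0.02], 0.138, 184, 0.042), ([0.555, 0.06], 0.031, 252, 0.041)]
 mat [([0.438, 0.328], 0.031, 282, 0.026), ([0.524, 0.314], 0.031, 299, 0.027), ([0.605, 0.307], 0.031, 317, 0.027)]
 panel (array([ 0.4804, -0.0196]), array([0.0229, 0.2742]), 0.17, 394, np.float64(0.0595))
 pause [0.10908201 0.11160003]
[ 0.51337791 -0.23120009  0.07384843] 46.6 0.9980196229425248
total shares [-2.25 -1.78  4.09] per 8 [-0.281 -0.222  0.512]
```

>>> {"name": "apply_moves", "arguments": {
  "steps": [
    [[-0.75, -0.6, 0], [0, 0, 0], 0],
    [[-0.75, -0.6, 0], [0, 0, 0], 0],
    [[-0.75, -0.58, 0], [0, 0, 0], 0],
    [[0, 0, 0], [0, 0, 0], 0],
    [[0, 0, 0.1], [0, 0, 0], 0],
    [[0, 0, 0.6], [0, 0, 0], 0],
    [[0, 0, 0.8], [0, 0, 0], 0],
    [[0, 0, 0.8], [0, 0, 0], 0]
  ]
}}

```text
clock: 47.27
eef_pos: [0.5038, -0.3015, 0.0162]
tool_rot: [[-0.501, 0.865, 0.001], [0.865, 0.501, -0.0], [-0.001, 0.001, -1.0]]
wrist_force: [-0.1, -0.3, 0.1]
finger_gap: 0.999
```

>>> {"name": "apply_moves", "arguments": {
  "steps": [
    [[0, 0, 0.7], [0, 0, 0], 0],
    [[0, 0, 0.5], [0, 0, 0], 0],
    [[0, 0, 0.4], [0, 0, 0], 0],
    [[0, 0, 0.18], [0, 0, 0], 0],
    [[0, 0, 0], [0, 0, 0], 0],
    [[0, 0, 0], [0, 0, 0], 0],
    [[0, 0, 0], [0, 0, 0], 0],
    [[0, 0, 0], [0, 0, 0], 0]
  ]
}}

```text
clock: 47.93
eef_pos: [0.5039, -0.3035, -0.027]
tool_rot: [[-0.5, 0.866, 0.002], [0.866, 0.5, -0.001], [-0.002, 0.001, -1.0]]
wrist_force: [0.4, -0.6, 0.7]
finger_gap: 1.001
```

>>> {"name": "apply_moves", "arguments": {
  "steps": [
    [[0, 0, 0], [0, 0, 0], 255],
    [[0, 0, 0], [0, 0, 0], 255],
    [[0, 0, 0], [0, 0, 0], 255],
    [[0, 0, 0], [0, 0, 0], 255],
    [[0, 0, 0], [0, 0, 0], 255],
    [[0, 0, 0], [0, 0, 0], 255],
    [[0, 0, 0], [0, 0, 0], 255],
    [[0, 0, 0], [0, 0, 0], 255]
  ]
}}

```text
clock: 48.6
eef_pos: [0.5035, -0.3034, -0.0274]
tool_rot: [[-0.499, 0.866, 0.001], [0.866, 0.499, -0.001], [-0.001, 0.0, -1.0]]
wrist_force: [-1.0, -0.1, 6.1]
finger_gap: 0.689
```

>>> {"name": "apply_moves", "arguments": {
  "steps": [
    [[0, 0, -0.4], [0, 0, 0], 255],
    [[0, 0, -0.8], [0, 0, 0], 255],
    [[0, 0, -1.0], [0, 0, 0], 255],
    [[0, 0, -1.0], [0, 0, 0], 255],
    [[0, 0, -0.9], [0, 0, 0], 255],
    [[0, 0, 0], [0, 0, 0], 255],
    [[0, 0, 0], [0, 0, 0], 255],
    [[0, 0, 0], [0, 0, 0], 255]
  ]
}}

```text
clock: 49.27
eef_pos: [0.5028, -0.3027, 0.0739]
tool_rot: [[-0.499, 0.866, -0.001], [0.866, 0.499, 0.001], [0.001, -0.0, -1.0]]
wrist_force: [-0.1, 0.0, -0.5]
finger_gap: 0.691
```

```bash
python3 -c "
from look import *
to(.5525,-.0205,.110); o=get_obs(); print(o['eef_pos'],o['finger_gap'],o['wrist_force'])"
```

```text
total shares [ 8.78  7.36 -0.06] per 8 [ 1.098  0.92  -0.007]
[ 0.50275199 -0.30268061  0.07393577] 0.690728606621914 [-0.14671231  0.04870366 -0.5496799 ]
```

>>> {"name": "apply_moves", "arguments": {
  "steps": [
    [[0.35, 0.3, 0], [0, 0, 0], 255],
    [[0.7, 0.58, 0], [0, 0, 0], 255],
    [[0.77, 0.65, 0], [0, 0, 0], 255],
    [[0.77, 0.65, 0], [0, 0, 0], 255],
    [[0.77, 0.65, 0], [0, 0, 0], 255],
    [[0.77, 0.65, 0], [0, 0, 0], 255],
    [[0.77, 0.65, 0], [0, 0, 0], 255],
    [[0.77, 0.65, 0], [0, 0, 0], 255]
  ]
}}

```text
clock: 49.93
eef_pos: [0.5346, -0.118, 0.0729]
tool_rot: [[-0.5, 0.866, -0.003], [0.866, 0.5, 0.002], [0.003, -0.002, -1.0]]
wrist_force: [0.3, 0.0, -1.4]
finger_gap: 0.689
```

>>> {"name": "apply_moves", "arguments": {
  "steps": [
    [[0.77, 0.65, 0], [0, 0, 0], 255],
    [[0.77, 0.65, 0], [0, 0, 0], 255],
    [[0.77, 0.65, 0], [0, 0, 0], 255],
    [[0.77, 0.63, 0], [0, 0, 0], 255],
    [[0, 0, 0], [0, 0, 0], 255],
    [[0, 0, 0], [0, 0, 0], 255],
    [[0, 0, 0.5], [0, 0, 0], 255],
    [[0, 0, 0.7], [0, 0, 0], 255]
  ]
}}

```text
clock: 50.6
eef_pos: [0.5541, -0.0221, 0.0449]
tool_rot: [[-0.499, 0.866, 0.002], [0.866, 0.499, -0.001], [-0.002, 0.002, -1.0]]
wrist_force: [-0.2, -0.5, -1.5]
finger_gap: 0.692
```

>>> {"name": "apply_moves", "arguments": {
  "steps": [
    [[0, 0, 0.7], [0, 0, 0], 255],
    [[0, 0, 0.6], [0, 0, 0], 255],
    [[0, 0, 0.3], [0, 0, 0], 255],
    [[0, 0, 0], [0, 0, 0], 255],
    [[0, 0, 0], [0, 0, 0], 255],
    [[0, 0, 0], [0, 0, 0], 255],
    [[0, 0, 0], [0, 0, 0], 255],
    [[0, 0, 0], [0, 0, 0], 255]
  ]
}}

```text
clock: 51.27
eef_pos: [0.5542, -0.0218, 0.0054]
tool_rot: [[-0.499, 0.866, 0.002], [0.866, 0.499, -0.0], [-0.001, 0.001, -1.0]]
wrist_force: [0.1, 0.2, -0.4]
finger_gap: 0.687
```

```bash
python3 -c "
from look import *
to(.5525,-.0205,.022); o=get_obs(); print(o['eef_pos'],o['finger_gap'],o['wrist_force'])"
```

```text
total shares [ 0.08 -0.03  0.72] per 8 [ 0.01  -0.004  0.09 ]
[ 0.55415761 -0.02181558  0.00542794] 0.6868975016630355 [ 0.14200311  0.20351487 -0.41490312]
```

>>> {"name": "apply_moves", "arguments": {
  "steps": [
    [[0.05, 0, 0.3], [0, 0, 0], 255],
    [[0, 0, 0.25], [0, 0, 0], 255],
    [[0, 0, 0.17], [0, 0, 0], 255],
    [[0, 0, 0], [0, 0, 0], 255],
    [[0, 0, 0], [0, 0, 0], 255],
    [[0, 0, 0], [0, 0, 0], 255],
    [[0, 0, 0], [0, 0, 0], 255],
    [[0, 0, 0], [0, 0, 0], 255]
  ]
}}

```text
clock: 51.93
eef_pos: [0.5524, -0.0205, -0.0139]
tool_rot: [[-0.499, 0.866, -0.001], [0.866, 0.499, 0.0], [0.0, -0.0, -1.0]]
wrist_force: [1.0, 0.4, -0.7]
finger_gap: 0.69
```

>>> {"name": "apply_moves", "arguments": {
  "steps": [
    [[0, 0, 0], [0, 0, 0], 0],
    [[0, 0, 0], [0, 0, 0], 0],
    [[0, 0, 0], [0, 0, 0], 0],
    [[0, 0, 0], [0, 0, 0], 0],
    [[0, 0, -0.4], [0, 0, 0], 0],
    [[0, 0, -0.8], [0, 0, 0], 0],
    [[0, 0, -1.0], [0, 0, 0], 0],
    [[0, 0, -1.0], [0, 0, 0], 0]
  ]
}}

```text
clock: 52.6
eef_pos: [0.5521, -0.0204, 0.0676]
tool_rot: [[-0.5, 0.866, -0.001], [0.866, 0.5, 0.0], [0.001, -0.001, -1.0]]
wrist_force: [0.4, 0.5, -0.2]
finger_gap: 1.001
```

>>> {"name": "apply_moves", "arguments": {
  "steps": [
    [[-0.5, -0.2, -0.3], [0, 0, 0], 0],
    [[-0.9, -0.38, 0], [0, 0, 0], 0],
    [[-0.9, -0.38, 0], [0, 0, 0], 0],
    [[-0.9, -0.38, 0], [0, 0, 0], 0],
    [[-0.9, -0.38, 0], [0, 0, 0], 0],
    [[-0.9, -0.38, 0], [0, 0, 0], 0],
    [[-0.9, -0.38, 0], [0, 0, 0], 0],
    [[-0.9, -0.38, 0], [0, 0, 0], 0]
  ]
}}

```text
clock: 53.27
eef_pos: [0.5755, -0.2054, 0.074]
tool_rot: [[-0.499, 0.867, 0.0], [0.867, 0.499, -0.0], [-0.0, -0.0, -1.0]]
wrist_force: [0.7, 0.6, 1.5]
finger_gap: 0.997
```

>>> {"name": "apply_moves", "arguments": {
  "steps": [
    [[-0.9, -0.38, 0], [0, 0, 0], 0],
    [[-0.9, -0.38, 0], [0, 0, 0], 0],
    [[0, 0, 0], [0, 0, 0], 0],
    [[0, 0, 0], [0, 0, 0], 0],
    [[0, 0, 0], [0, 0, 0], 0],
    [[0, 0, 0], [0, 0, 0], 0],
    [[0, 0, 0], [0, 0, 0], 0],
    [[0, 0, 0], [0, 0, 0], 0]
  ]
}}

```text
clock: 53.93
eef_pos: [0.5817, -0.251, 0.0741]
tool_rot: [[-0.501, 0.866, -0.0], [0.866, 0.501, 0.0], [0.0, 0.0, -1.0]]
wrist_force: [-0.2, 0.1, 0.1]
finger_gap: 1.002
```

```bash
python3 -c "
from look import *
look('d'); to(.594,-.3335,.006)"
```

```text
top board []
 tray amber []
 tray dishes [([0.552, 0.058], 0.03, 284, 0.041), ([0.551, -0.02], 0.03, 277, 0.042)]
 mat [([0.6, 0.305], 0.03, 278, 0.028), ([0.52, 0.312], 0.03, 289, 0.028), ([0.434, 0.326], 0.03, 297, 0.027)]
 panel (array([ 0.4801, -0.0205]), array([0.0102, 0.2699]), 0.11, 238, np.float64(0.0633))
 pause [0.11027714 0.11384556]
scene board [([0.598, -0.332], 0.031, 158, 0.026)]
 tray amber []
 tray dishes [([0.487, -0.018], 0.138, 180, 0.042), ([0.556, -0.018], 0.031, 227, 0.04), ([0.555, 0.06], 0.031, 244, 0.041)]
 mat [([0.437, 0.327], 0.031, 282, 0.026), ([0.524, 0.315], 0.031, 300, 0.026), ([0.604, 0.307], 0.031, 319, 0.026)]
 panel (array([ 0.4802, -0.0173]), array([0.0244, 0.2711]), 0.83, 383, np.float64(0.0595))
 pause [0.10793976 0.11253344]
[ 0.5817756  -0.25122922  0.07410049] 54.0333 1.0002439114938997
total shares [-3.09 -1.22  4.1 ] per 8 [-0.387 -0.153  0.513]
```

F1 is still in place at (0.595,-0.333). I go and take it.

>>> {"name": "apply_moves", "arguments": {
  "steps": [
    [[-0.78, -0.3, 0], [0, 0, 0], 0],
    [[-0.78, -0.3, 0], [0, 0, 0], 0],
    [[-0.78, -0.3, 0], [0, 0, 0], 0],
    [[-0.75, -0.3, 0], [0, 0, 0], 0],
    [[0, 0, 0.1], [0, 0, 0], 0],
    [[0, 0, 0.6], [0, 0, 0], 0],
    [[0, 0, 0.8], [0, 0, 0], 0],
    [[0, 0, 0.8], [0, 0, 0], 0]
  ]
}}

```text
clock: 54.7
eef_pos: [0.5948, -0.3337, 0.0164]
tool_rot: [[-0.5, 0.866, 0.001], [0.866, 0.5, -0.001], [-0.001, 0.001, -1.0]]
wrist_force: [0.2, -0.1, -0.8]
finger_gap: 1.0
```

>>> {"name": "apply_moves", "arguments": {
  "steps": [
    [[0, 0, 0.7], [0, 0, 0], 0],
    [[0, 0, 0.5], [0, 0, 0], 0],
    [[0, 0, 0.4], [0, 0, 0], 0],
    [[0, 0, 0.18], [0, 0, 0], 0],
    [[0, 0, 0], [0, 0, 0], 0],
    [[0, 0, 0], [0, 0, 0], 0],
    [[0, 0, 0], [0, 0, 0], 0],
    [[0, 0, 0], [0, 0, 0], 0]
  ]
}}

```text
clock: 55.37
eef_pos: [0.5951, -0.3345, -0.0268]
tool_rot: [[-0.499, 0.866, 0.002], [0.866, 0.499, -0.001], [-0.002, 0.001, -1.0]]
wrist_force: [-0.8, -0.0, -0.1]
finger_gap: 1.001
```

>>> {"name": "apply_moves", "arguments": {
  "steps": [
    [[0, 0, 0], [0, 0, 0], 255],
    [[0, 0, 0], [0, 0, 0], 255],
    [[0, 0, 0], [0, 0, 0], 255],
    [[0, 0, 0], [0, 0, 0], 255],
    [[0, 0, 0], [0, 0, 0], 255],
    [[0, 0, 0], [0, 0, 0], 255],
    [[0, 0, 0], [0, 0, 0], 255],
    [[0, 0, 0], [0, 0, 0], 255]
  ]
}}

```text
clock: 56.03
eef_pos: [0.5947, -0.3342, -0.0273]
tool_rot: [[-0.499, 0.866, 0.001], [0.866, 0.499, -0.001], [-0.001, 0.001, -1.0]]
wrist_force: [-1.1, 0.0, 3.8]
finger_gap: 0.691
```

>>> {"name": "apply_moves", "arguments": {
  "steps": [
    [[0, 0, -0.4], [0, 0, 0], 255],
    [[0, 0, -0.8], [0, 0, 0], 255],
    [[0, 0, -1.0], [0, 0, 0], 255],
    [[0, 0, -1.0], [0, 0, 0], 255],
    [[0, 0, -0.9], [0, 0, 0], 255],
    [[0, 0, 0], [0, 0, 0], 255],
    [[0, 0, 0], [0, 0, 0], 255],
    [[0, 0, 0], [0, 0, 0], 255]
  ]
}}

```text
clock: 56.7
eef_pos: [0.5937, -0.3335, 0.0736]
tool_rot: [[-0.5, 0.866, -0.001], [0.866, 0.5, 0.001], [0.001, -0.001, -1.0]]
wrist_force: [-0.6, 0.2, -0.6]
finger_gap: 0.694
```

```bash
python3 -c "
from look import *
to(.5525,-.0985,.110); o=get_obs(); print(o['eef_pos'],o['finger_gap'],o['wrist_force'])"
```

```text
total shares [ 8.97  3.27 -0.07] per 8 [ 1.121  0.409 -0.008]
[ 0.59370082 -0.33353124  0.07358635] 0.6941526597393262 [-0.55637223  0.16585357 -0.64281149]
```

>>> {"name": "apply_moves", "arguments": {
  "steps": [
    [[0.4, 0.15, 0], [0, 0, 0], 255],
    [[0.8, 0.29, 0], [0, 0, 0], 255],
    [[0.87, 0.31, 0], [0, 0, 0], 255],
    [[0.87, 0.32, 0], [0, 0, 0], 255],
    [[0.87, 0.32, 0], [0, 0, 0], 255],
    [[0.87, 0.32, 0], [0, 0, 0], 255],
    [[0.87, 0.32, 0], [0, 0, 0], 255],
    [[0.87, 0.32, 0], [0, 0, 0], 255]
  ]
}}

```text
clock: 57.37
eef_pos: [0.5631, -0.1631, 0.0727]
tool_rot: [[-0.5, 0.866, -0.003], [0.866, 0.5, 0.002], [0.003, -0.002, -1.0]]
wrist_force: [0.7, 0.4, -1.0]
finger_gap: 0.69
```

>>> {"name": "apply_moves", "arguments": {
  "steps": [
    [[0.87, 0.32, 0], [0, 0, 0], 255],
    [[0.87, 0.32, 0], [0, 0, 0], 255],
    [[0.8, 0.28, 0], [0, 0, 0], 255],
    [[0, 0, 0], [0, 0, 0], 255],
    [[0, 0, 0], [0, 0, 0], 255],
    [[0, 0, 0.4], [0, 0, 0], 255],
    [[0, 0, 0.7], [0, 0, 0], 255],
    [[0, 0, 0.7], [0, 0, 0], 255]
  ]
}}

```text
clock: 58.03
eef_pos: [0.5537, -0.1, 0.0284]
tool_rot: [[-0.498, 0.867, 0.001], [0.867, 0.498, -0.0], [-0.001, 0.001, -1.0]]
wrist_force: [-0.0, 0.2, -1.5]
finger_gap: 0.688
```

>>> {"name": "apply_moves", "arguments": {
  "steps": [
    [[0, 0, 0.6], [0, 0, 0], 255],
    [[0, 0, 0.4], [0, 0, 0], 255],
    [[0, 0, 0], [0, 0, 0], 255],
    [[0, 0, 0], [0, 0, 0], 255],
    [[0, 0, 0], [0, 0, 0], 255],
    [[0, 0, 0], [0, 0, 0], 255],
    [[0, 0, 0], [0, 0, 0], 255],
    [[0, 0, 0], [0, 0, 0], 255]
  ]
}}

```text
clock: 58.7
eef_pos: [0.5539, -0.0992, 0.0053]
tool_rot: [[-0.499, 0.866, 0.002], [0.866, 0.499, -0.0], [-0.001, 0.001, -1.0]]
wrist_force: [-0.5, -0.3, -0.5]
finger_gap: 0.692
```

```bash
python3 -c "
from look import *
to(.5525,-.0985,.022); o=get_obs(); print(o['eef_pos'],o['finger_gap'],o['wrist_force'])"
```

```text
total shares [ 0.05 -0.03  0.71] per 8 [ 0.007 -0.004  0.089]
[ 0.55387055 -0.0992152   0.00525615] 0.6917683338547609 [-0.53781983 -0.34085565 -0.45981311]
```

>>> {"name": "apply_moves", "arguments": {
  "steps": [
    [[0.05, 0, 0.3], [0, 0, 0], 255],
    [[0, 0, 0.25], [0, 0, 0], 255],
    [[0, 0, 0.17], [0, 0, 0], 255],
    [[0, 0, 0], [0, 0, 0], 255],
    [[0, 0, 0], [0, 0, 0], 255],
    [[0, 0, 0], [0, 0, 0], 255],
    [[0, 0, 0], [0, 0, 0], 255],
    [[0, 0, 0], [0, 0, 0], 255]
  ]
}}

```text
clock: 59.37
eef_pos: [0.5525, -0.0978, -0.0138]
tool_rot: [[-0.5, 0.866, -0.0], [0.866, 0.5, 0.0], [0.0, -0.0, -1.0]]
wrist_force: [-0.6, 0.6, 1.1]
finger_gap: 0.688
```

>>> {"name": "apply_moves", "arguments": {
  "steps": [
    [[0, 0, 0], [0, 0, 0], 0],
    [[0, 0, 0], [0, 0, 0], 0],
    [[0, 0, 0], [0, 0, 0], 0],
    [[0, 0, 0], [0, 0, 0], 0],
    [[0, 0, -0.4], [0, 0, 0], 0],
    [[0, 0, -0.8], [0, 0, 0], 0],
    [[0, 0, -1.0], [0, 0, 0], 0],
    [[0, 0, -1.0], [0, 0, 0], 0]
  ]
}}

```text
clock: 60.03
eef_pos: [0.552, -0.0977, 0.0676]
tool_rot: [[-0.499, 0.866, -0.001], [0.866, 0.499, 0.0], [0.001, -0.001, -1.0]]
wrist_force: [1.1, 0.6, 0.5]
finger_gap: 1.001
```

>>> {"name": "apply_moves", "arguments": {
  "steps": [
    [[0, 0, -0.4], [0, 0, 0], 0],
    [[0.82, -0.53, 0], [0, 0, 0], 0],
    [[0.82, -0.53, 0], [0, 0, 0], 255],
    [[0.82, -0.53, 0], [0, 0, 0], 255],
    [[0.82, -0.53, 0], [0, 0, 0], 255],
    [[0.82, -0.53, 0], [0, 0, 0], 255],
    [[0.82, -0.53, 0], [0, 0, 0], 255],
    [[0.82, -0.53, 0], [0, 0, 0], 255]
  ]
}}

```text
clock: 60.7
eef_pos: [0.3993, -0.0194, 0.0764]
tool_rot: [[-0.499, 0.866, 0.0], [0.866, 0.499, 0.0], [0.0, 0.0, -1.0]]
wrist_force: [0.1, -0.4, 0.9]
finger_gap: 0.144
```

>>> {"name": "apply_moves", "arguments": {
  "steps": [
    [[0, 0, 0], [0, 0, 0], 255],
    [[0, 0, 0], [0, 0, 0], 255],
    [[0, 0, 0], [0, 0, 0], 255],
    [[0, 0, 0], [0, 0, 0], 255],
    [[0, 0, 0], [0, 0, 0], 255],
    [[0, 0, 0], [0, 0, 0], 255],
    [[0, 0, 0], [0, 0, 0], 255],
    [[0, 0, 0], [0, 0, 0], 255]
  ]
}}

```text
clock: 61.37
eef_pos: [0.4008, -0.0201, 0.0763]
tool_rot: [[-0.499, 0.866, -0.0], [0.866, 0.499, 0.0], [0.0, -0.0, -1.0]]
wrist_force: [0.2, -0.5, -0.1]
finger_gap: -0.001
```

```bash
python3 -c "
from look import *
look('e'); to(.40,-.0205,.033)"
```

```text
top board []
 tray amber []
 tray dishes [([0.552, 0.058], 0.03, 285, 0.042), ([0.551, -0.02], 0.03, 276, 0.042), ([0.552, -0.098], 0.03, 279, 0.042)]
 mat [([0.6, 0.305], 0.03, 282, 0.028), ([0.521, 0.312], 0.031, 287, 0.028), ([0.434, 0.327], 0.031, 297, 0.028)]
 panel (array([ 0.4797, -0.0205]), array([0.0097, 0.2708]), 0.06, 145, np.float64(0.0635))
 pause [0.10963057 0.11338362]
scene board []
 tray amber []
 tray dishes [([0.486, -0.019], 0.138, 186, 0.042), ([0.556, -0.096], 0.032, 225, 0.041), ([0.554, -0.017], 0.031, 231, 0.041), ([0.555, 0.059], 0.031, 244, 0.041)]
 mat [([0.437, 0.326], 0.032, 286, 0.026), ([0.523, 0.314], 0.031, 297, 0.026), ([0.604, 0.307], 0.031, 316, 0.026)]
 panel (array([ 0.48  , -0.0197]), array([0.0253, 0.2743]), 0.51, 405, np.float64(0.0595))
 pause [0.1097308  0.11293514]
[ 0.40063302 -0.02001234  0.0763296 ] 61.4667 -0.0004965806984941851
total shares [-0.   -0.03  3.11] per 8 [-0.001 -0.004  0.389]
```

View pics/scene_e.png

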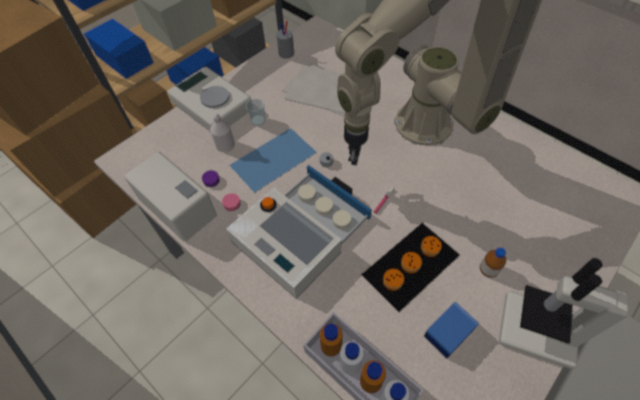

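Scene picture: three cream dishes sit in the tray (307,191), (325,205), (342,218), and three spotted ones on the black mat (393,279), (411,262), (431,246). The blue mat is empty and the look-alikes are untouched. Now I push the tray in.

>>> {"name": "apply_moves", "arguments": {
  "steps": [
    [[0, 0, 0.7], [0, 0, 0], 255],
    [[0, 0, 0.8], [0, 0, 0], 255],
    [[0, 0, 0.8], [0, 0, 0], 255],
    [[0, 0, 0.8], [0, 0, 0], 255],
    [[0, 0, 0], [0, 0, 0], 255],
    [[-0.15, 0.26, 0], [0, 0, 0], 255],
    [[-0.15, 0.26, 0], [0, 0, 0], 255],
    [[-0.1, 0.17, 0], [0, 0, 0], 255]
  ]
}}

```text
clock: 62.13
eef_pos: [0.4235, -0.0205, 0.0004]
tool_rot: [[-0.499, 0.866, 0.004], [0.866, 0.5, -0.001], [-0.002, 0.003, -1.0]]
wrist_force: [0.6, -0.3, 0.4]
finger_gap: 0.001
```

>>> {"name": "apply_moves", "arguments": {
  "steps": [
    [[-0.1, 0.173, 0], [0, 0, 0], 255],
    [[-0.1, 0.173, 0], [0, 0, 0], 255],
    [[-0.1, 0.173, 0], [0, 0, 0], 255],
    [[-0.1, 0.173, 0], [0, 0, 0], 255],
    [[-0.1, 0.173, 0], [0, 0, 0], 255],
    [[-0.1, 0.173, 0], [0, 0, 0], 255],
    [[-0.1, 0.173, 0], [0, 0, 0], 255],
    [[-0.1, 0.173, 0], [0, 0, 0], 255]
  ]
}}

```text
clock: 62.8
eef_pos: [0.458, -0.0197, -0.0014]
tool_rot: [[-0.499, 0.866, -0.005], [0.866, 0.499, 0.0], [0.003, -0.004, -1.0]]
wrist_force: [-6.3, -1.2, 4.8]
finger_gap: -0.0
```

>>> {"name": "apply_moves", "arguments": {
  "steps": [
    [[-0.1, 0.173, 0], [0, 0, 0], 255],
    [[-0.1, 0.173, 0], [0, 0, 0], 255],
    [[-0.1, 0.173, 0], [0, 0, 0], 255],
    [[-0.1, 0.173, 0], [0, 0, 0], 255],
    [[-0.1, 0.173, 0], [0, 0, 0], 255],
    [[-0.1, 0.173, 0], [0, 0, 0], 255],
    [[-0.1, 0.173, 0], [0, 0, 0], 255],
    [[-0.1, 0.173, 0], [0, 0, 0], 255]
  ]
}}

```text
clock: 63.47
eef_pos: [0.4978, -0.0195, -0.0014]
tool_rot: [[-0.5, 0.866, -0.005], [0.866, 0.5, 0.001], [0.003, -0.004, -1.0]]
wrist_force: [-7.4, 0.0, 6.4]
finger_gap: 0.001
```

>>> {"name": "apply_moves", "arguments": {
  "steps": [
    [[-0.1, 0.173, 0], [0, 0, 0], 255],
    [[-0.1, 0.173, 0], [0, 0, 0], 255],
    [[-0.1, 0.173, 0], [0, 0, 0], 255],
    [[-0.1, 0.173, 0], [0, 0, 0], 255],
    [[-0.1, 0.173, 0], [0, 0, 0], 255],
    [[-0.1, 0.173, 0], [0, 0, 0], 255],
    [[-0.1, 0.173, 0], [0, 0, 0], 255],
    [[-0.1, 0.173, 0], [0, 0, 0], 255]
  ]
}}

```text
clock: 64.13
eef_pos: [0.5376, -0.0193, -0.0014]
tool_rot: [[-0.5, 0.866, -0.005], [0.866, 0.5, 0.001], [0.004, -0.004, -1.0]]
wrist_force: [-7.5, 0.7, 6.2]
finger_gap: 0.001
```

>>> {"name": "apply_moves", "arguments": {
  "steps": [
    [[-0.1, 0.173, 0], [0, 0, 0], 255],
    [[-0.1, 0.173, 0], [0, 0, 0], 255],
    [[-0.1, 0.173, 0], [0, 0, 0], 255],
    [[-0.1, 0.173, 0], [0, 0, 0], 255],
    [[-0.1, 0.173, 0], [0, 0, 0], 255],
    [[-0.1, 0.173, 0], [0, 0, 0], 255],
    [[-0.1, 0.173, 0], [0, 0, 0], 255],
    [[-0.1, 0.173, 0], [0, 0, 0], 255]
  ]
}}

```text
clock: 64.8
eef_pos: [0.5772, -0.0192, -0.0014]
tool_rot: [[-0.5, 0.866, -0.006], [0.866, 0.5, 0.001], [0.004, -0.005, -1.0]]
wrist_force: [-9.5, 1.5, 7.5]
finger_gap: -0.0
```

>>> {"name": "apply_moves", "arguments": {
  "steps": [
    [[-0.08, 0.14, 0], [0, 0, 0], 255],
    [[-0.08, 0.14, 0], [0, 0, 0], 255],
    [[-0.06, 0.1, 0], [0, 0, 0], 255],
    [[0, 0, 0], [0, 0, 0], 255],
    [[0, 0, 0], [0, 0, 0], 255],
    [[0, 0, 0], [0, 0, 0], 255],
    [[0, 0, 0], [0, 0, 0], 255],
    [[0, 0, 0], [0, 0, 0], 255]
  ]
}}

```text
clock: 65.47
eef_pos: [0.5893, -0.0192, -0.0015]
tool_rot: [[-0.5, 0.866, -0.004], [0.866, 0.5, 0.001], [0.003, -0.003, -1.0]]
wrist_force: [-4.8, 2.5, 2.0]
finger_gap: -0.001
```

>>> {"name": "apply_moves", "arguments": {
  "steps": [
    [[-0.06, 0.1, 0], [0, 0, 0], 255],
    [[-0.02, 0.04, 0], [0, 0, 0], 255],
    [[0, 0, 0], [0, 0, 0], 255],
    [[0, 0, 0], [0, 0, 0], 255],
    [[0, 0, 0], [0, 0, 0], 255],
    [[0, 0, 0], [0, 0, 0], 255],
    [[0, 0, 0], [0, 0, 0], 255],
    [[0, 0, 0], [0, 0, 0], 255]
  ]
}}

```text
clock: 66.13
eef_pos: [0.5903, -0.0192, -0.0018]
tool_rot: [[-0.5, 0.866, -0.009], [0.866, 0.5, 0.001], [0.006, -0.007, -1.0]]
wrist_force: [-11.6, 0.7, 8.4]
finger_gap: 0.0
```

End stop. Retreat and check that it locks.

>>> {"name": "apply_moves", "arguments": {
  "steps": [
    [[0.2, -0.35, 0], [0, 0, 0], 255],
    [[0.4, -0.69, 0], [0, 0, 0], 255],
    [[0.5, -0.866, 0], [0, 0, 0], 255],
    [[0.5, -0.866, 0], [0, 0, 0], 255],
    [[0.5, -0.866, 0], [0, 0, 0], 255],
    [[0, 0, -0.5], [0, 0, 0], 255],
    [[0, 0, -1], [0, 0, 0], 255],
    [[0, 0, -1], [0, 0, 0], 255]
  ]
}}

```text
clock: 66.8
eef_pos: [0.4889, -0.0198, 0.0615]
tool_rot: [[-0.499, 0.866, -0.002], [0.866, 0.499, 0.001], [0.002, -0.002, -1.0]]
wrist_force: [1.7, -0.3, 0.5]
finger_gap: 0.0
```

>>> {"name": "apply_moves", "arguments": {
  "steps": [
    [[0, 0, -1], [0, 0, 0], 255],
    [[0, 0, -1], [0, 0, 0], 255],
    [[0, 0, -1], [0, 0, 0], 255],
    [[0, 0, -0.5], [0, 0, 0], 255],
    [[0, 0, 0], [0, 0, 0], 255],
    [[0, 0, 0], [0, 0, 0], 255],
    [[0, 0, 0], [0, 0, 0], 255],
    [[0, 0, 0], [0, 0, 0], 255]
  ]
}}

```text
clock: 67.47
eef_pos: [0.4894, -0.0199, 0.1475]
tool_rot: [[-0.5, 0.866, -0.002], [0.866, 0.5, 0.001], [0.002, -0.002, -1.0]]
wrist_force: [1.1, 0.8, 0.9]
finger_gap: -0.0
```

```bash
python3 - <<'E'
from look import *
p,d=shoot("scene","scene_f.png"); P=cloud("scene",d); h=cv2.cvtColor(p,cv2.COLOR_RGB2HSV).astype(int)
print("pad",rect(P,(h[...,2]<50)&region(P,.5,.65,-.12,.1,.03,.08)))
m=region(P,.44,.64,-.2,.15,.05,.075); q=P[m]; print("low edge pts x pct",np.percentile(q[:,0],[1,5,50]) if len(q) else None)
org=(h[...,0]<14)&(h[...,1]>170)&(h[...,2]>90); m=region(P,.64,.74,-.2,-.05,.08,.15)&org
print("pause",m.sum(),np.percentile(P[m][:,2],[50,95]))
to(.693,-.1265,.150); print(get_obs()["clock"])
E
```

```text
pad (array([ 0.6091, -0.0181]), array([0.0163, 0.0783]), 1.05, 103, np.float64(0.0593))
low edge pts x pct [0.59686726 0.59872721 0.61306461]
pause 65 [0.1081418  0.11256315]
total shares [-7.76  4.93  1.26] per 8 [-0.97   0.616  0.157]
67.5167
```

View pics/scene_f.png

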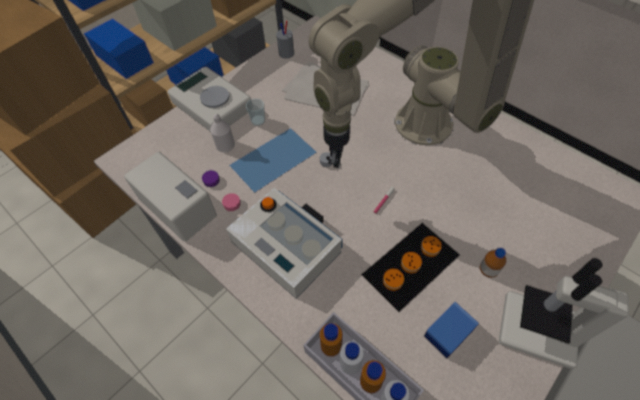

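The tray is shut: its pad reads 0.609 as at the start, the three cream dishes show inside, and the pause is still down. Wait is over 0.5 s. Last, the pause button again.

>>> {"name": "apply_moves", "arguments": {
  "steps": [
    [[-0.4, 0.25, 0], [0, 0, 0], 255],
    [[-0.9, 0.58, 0], [0, 0, 0], 255],
    [[-0.9, 0.58, 0], [0, 0, 0], 255],
    [[-0.9, 0.58, 0], [0, 0, 0], 255],
    [[-0.9, 0.58, 0], [0, 0, 0], 255],
    [[-0.9, 0.58, 0], [0, 0, 0], 255],
    [[-0.9, 0.58, 0], [0, 0, 0], 255],
    [[-0.9, 0.58, 0], [0, 0, 0], 255]
  ]
}}

```text
clock: 68.18
eef_pos: [0.6688, -0.1125, 0.1476]
tool_rot: [[-0.499, 0.866, -0.001], [0.866, 0.499, 0.0], [0.001, -0.001, -1.0]]
wrist_force: [0.2, -0.1, 0.1]
finger_gap: -0.005
```

>>> {"name": "apply_moves", "arguments": {
  "steps": [
    [[-0.95, 0.62, 0], [0, 0, 0], 255],
    [[0, 0, 0], [0, 0, 0], 255],
    [[0, 0, 0.5], [0, 0, 0], 255],
    [[0, 0, 0.7], [0, 0, 0], 255],
    [[0, 0, 0.7], [0, 0, 0], 255],
    [[0, 0, 0.5], [0, 0, 0], 255],
    [[0, 0, 0], [0, 0, 0], 255],
    [[0, 0, 0], [0, 0, 0], 255]
  ]
}}

```text
clock: 68.85
eef_pos: [0.6918, -0.1241, 0.0874]
tool_rot: [[-0.499, 0.866, -0.003], [0.866, 0.499, 0.001], [0.002, -0.002, -1.0]]
wrist_force: [-0.4, -0.3, -0.5]
finger_gap: -0.003
```

```bash
python3 -c "
from look import *
to(.692,-.1245,.0985); o=get_obs(); print(o['eef_pos'],o['wrist_force'])"
```

```text
total shares [-0.02  0.    0.94] per 8 [-0.002  0.     0.117]
[ 0.69176596 -0.12413595  0.08740884] [-0.39688955 -0.30020685 -0.46238127]
```

>>> {"name": "apply_moves", "arguments": {
  "steps": [
    [[0, 0, 0.15], [0, 0, 0], 255],
    [[0, 0, 0.15], [0, 0, 0], 255],
    [[0, 0, 0.15], [0, 0, 0], 255],
    [[0, 0, 0.15], [0, 0, 0], 255],
    [[0, 0, 0.15], [0, 0, 0], 255],
    [[0, 0, 0.15], [0, 0, 0], 255],
    [[0, 0, 0.1], [0, 0, 0], 255],
    [[0, 0, 0], [0, 0, 0], 255]
  ]
}}

```text
clock: 69.52
eef_pos: [0.6932, -0.1244, 0.0647]
tool_rot: [[-0.499, 0.866, 0.002], [0.866, 0.499, -0.0], [-0.001, 0.001, -1.0]]
wrist_force: [-0.8, 0.7, 4.6]
finger_gap: 0.001
```

>>> {"name": "apply_moves", "arguments": {
  "steps": [
    [[0, 0, 0.06], [0, 0, 0], 255],
    [[0, 0, 0], [0, 0, 0], 255],
    [[0, 0, 0], [0, 0, 0], 255],
    [[0, 0, 0], [0, 0, 0], 255],
    [[0, 0, 0], [0, 0, 0], 255],
    [[0, 0, 0], [0, 0, 0], 255],
    [[0, 0, 0], [0, 0, 0], 255],
    [[0, 0, 0], [0, 0, 0], 255]
  ]
}}

```text
clock: 70.18
eef_pos: [0.6933, -0.1244, 0.0644]
tool_rot: [[-0.5, 0.866, 0.002], [0.866, 0.5, -0.001], [-0.002, 0.002, -1.0]]
wrist_force: [-2.5, -0.1, 8.9]
finger_gap: -0.004
```

At the end stop (8.9 N, 0.0644 as before). I let go, back off and check.

>>> {"name": "apply_moves", "arguments": {
  "steps": [
    [[0, 0, -0.3], [0, 0, 0], 255],
    [[0, 0, -0.5], [0, 0, 0], 255],
    [[0, 0, -0.8], [0, 0, 0], 255],
    [[0, 0, -1], [0, 0, 0], 255],
    [[0, 0, -1], [0, 0, 0], 255],
    [[0, 0, -1], [0, 0, 0], 255],
    [[0.5, -0.866, 0], [0, 0, 0], 255],
    [[0.5, -0.866, 0], [0, 0, 0], 255]
  ]
}}

```text
clock: 70.85
eef_pos: [0.6446, -0.1248, 0.1793]
tool_rot: [[-0.5, 0.866, 0.005], [0.866, 0.5, -0.001], [-0.004, 0.003, -1.0]]
wrist_force: [0.2, -0.3, -0.9]
finger_gap: 0.003
```

>>> {"name": "apply_moves", "arguments": {
  "steps": [
    [[0.5, -0.866, 0], [0, 0, 0], 255],
    [[0.5, -0.866, 0], [0, 0, 0], 255],
    [[0.5, -0.866, 0], [0, 0, 0], 255],
    [[0.5, -0.866, 0], [0, 0, 0], 255],
    [[0.5, -0.866, 0], [0, 0, 0], 255],
    [[0.5, -0.866, 0], [0, 0, 0], 255],
    [[0.5, -0.866, 0], [0, 0, 0], 255],
    [[0, 0, 0], [0, 0, 0], 255]
  ]
}}

```text
clock: 71.52
eef_pos: [0.4629, -0.123, 0.1774]
tool_rot: [[-0.499, 0.867, -0.004], [0.867, 0.499, 0.001], [0.003, -0.003, -1.0]]
wrist_force: [-0.5, 1.5, -0.5]
finger_gap: -0.003
```

```bash
python3 - <<'E'
from look import *
look()
p,d=shoot("scene","scene_g.png"); P=cloud("scene",d); h=cv2.cvtColor(p,cv2.COLOR_RGB2HSV).astype(int)
print("pad",rect(P,(h[...,2]<50)&region(P,.5,.65,-.12,.1,.03,.08)))
im=cv2.cvtColor(p,cv2.COLOR_RGB2BGR); cv2.imwrite("pics/c6.png",cv2.resize(im[120:320,200:470],None,fx=2.9,fy=2.9,interpolation=cv2.INTER_CUBIC))
E
```

```text
top board []
 tray amber []
 tray dishes []
 mat [([0.601, 0.305], 0.03, 281, 0.028), ([0.52, 0.312], 0.03, 287, 0.028), ([0.434, 0.326], 0.03, 297, 0.028)]
 pause [0.12633929 0.12999604]
scene board []
 tray amber []
 tray dishes []
 mat [([0.438, 0.327], 0.031, 275, 0.026), ([0.524, 0.314], 0.032, 298, 0.026), ([0.605, 0.307], 0.03, 319, 0.027)]
 pause [0.1239079  0.12956495]
[ 0.46718564 -0.12409292  0.17787277] 71.6167 -0.0001788246097613295
pad (array([ 0.6089, -0.0174]), array([0.0166, 0.0783]), 0.91, 101, np.float64(0.0601))
```

View pics/c6.png

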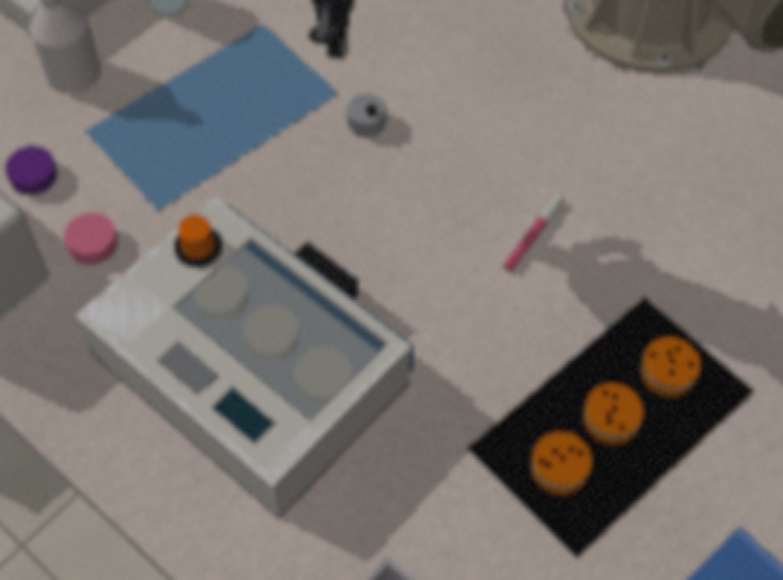

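The crop shows the orange button up again (197,238), three fresh dishes in the shut tray and three grown ones on the mat. Hand in.

```bash
python3 -c "
from plant import *
print(finish_job())"
```

```text
the job is handed in; nothing more can be done
None
```

The job is done and handed in at about 72 s of robot time; no verdict was reported.

I locked the pause button down and released the tray. The three grown dishes went to the black mat and the three fresh ones into the tray. I then pushed the tray shut and pressed the pause button back up. Each dish was gripped at 25 N, and no grip slipped.

**Last checks:**
- **Tray:** its pad is back at the starting position (0.609), so it is locked shut, with the three cream dishes visible through the window.
- **Pause button:** its top is at 0.126 m, which is fully up.
- **Grown dishes:** all three lie flat on the mat, about 85 mm apart and well inside the limits.
- **Rest of the bench:** the pink and purple look-alikes and the other things look untouched, judged from the pictures, not measured. The gripper stands clear of everything.

**Disagreements:**
- **Arm height:** the height the arm reported was about 34.5 mm lower than the real finger tips. I found this at the first button press and corrected for it from then on.
- **Cameras:** the two cameras differed by about 4 mm in x, so I used the average.

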